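# Screw home the sprung slotted adjuster of a regulating valve

### The arm

A 7-joint arm with a two-finger parallel gripper is mounted at the origin on the work surface. World frame = base frame: x ahead of the robot, y to its left, z up, the work surface at z = 0. Lengths are in mm, angles in rad, forces in N, time in s.
With the tool pointing down it reaches from about 400 to 875 mm from the base axis. Payload 4.4 kg.
Tool frame: the origin (TCP) lies on the centre line of the jaws, within the pads' length; the fingertips stand 8 mm ahead of it and the grasp point (between the pads) lies 11 mm behind it; x points along the fingers, z is the direction in which the jaws open and shut, and the axes are right-handed (so a half turn about x gives the same grasp; the last joint's range is limited). The gripper opens to 85 mm and grips with 20 to 120 N. Pads are 22 mm wide; open, the fingers measure 114 mm over their backs; the gripper's body (76 mm by 85 mm) begins 54 mm behind the grasp point. The pads swing forward as they close: fully open they stand 13 mm farther back than shut.
Start: joints at [-1.271, 0.628, 0.038, 1.517, -0.027, 0.996, -0.02], TCP at [232.48, 607.018, 239.313] pointing down, gripper open.
Joint ranges: [-3.06, 3.06], [-0.37, 2.12], [-1.25, 1.32], [0.18, 2.47], [-1.1, 4.24], [0.23, 1.98], [-2.94, 2.94]. Speed limits (rad/s): [2.57, 2.57, 3.14, 3.14, 3.14, 3.14, 3.14].

### API

Orientations are given as [roll, pitch, yaw] about the fixed x, y, z axes, in that order (R = Rz(yaw) Ry(pitch) Rx(roll)).
In Python, from cell import ctrl, get_image, camera_params gives the robot as it stands. The module is installed in compiled form; this text tells all that it offers.
- The arm moves only by the shell command python3 -m handwheel 'ROWS'. ROWS is text: rows parted by semicolons, each of 7 numbers parted by spaces: the opening, from -1 (shut) to 1 (fully open), then the shift along the tool's x, y, z in mm, then the turn, a rotation vector about the tool's x, y, z in rad. In form: grip x y z wx wy wz; .... A call has 1 to 10 rows; each row shifts and turns the pose as measured when the row begins, along the tool's axes as they then stand; what a row does not reach is not made up. A row lasts 1/10 s, in which the tool goes at most 50 mm and 8.59 degrees, less where a joint would pass 70% of its speed; a pose out of reach is approached as far as the arm can. A call with a gripper value outside its range is refused whole. The fingers move at their own pace and stop on an object; the grip force is fixed at half the most. Time passes only in rows, so rows that do not move let the fingers close. It gives the time, the measured TCP pose, the force and the opening at its end, in the units of the state.
- ctrl.read_state(): the state, without advancing time (a new reading comes with each control period).
- get_image(name): name is "side" or "top"; returns the picture (400x640x3 uint8, blue, green, red); there is no depth.
- camera_params(name): a dict with "fx", "fy", "cx", "cy" (pixels), "eye" and "orientation" of the camera in the world. Camera axes: x right, y up, looking along -z (the intrinsics and any distortion apply to the point x, -y, -z); pixel columns grow to the right and rows downward; lengths in mm; the calibration is good to about 2 mm. A picture is of the moment at which its call begins. camera_params takes no time and is no camera call.
- ctrl.finish_job(): hands the job in, once; it reports no verdict.
The state is a dict: "clock": time; "qpos": joint angles; "qd": joint speeds; "tau": joint torques, N m; "eef_pos": TCP position; "tool_rot": TCP orientation; "force": force on the tool from outside, world axes, zero at the start; "torque": the same for the moment, N m; "width": finger opening in mm.
Only numpy, scipy, OpenCV 4.12 (cv2) and the standard library are available. Lean on these libraries where they do the work, as an engineer would, in place of code of your own. Each camera call takes 0.05 s, during which the arm holds its last target.

### The job

Take the flat-bladed screwdriver from the tool rack, set its blade on the slotted adjuster down in the valve's brass bonnet and, pressing only lightly, turn it until the blade drops into the slot; then screw the adjuster clockwise until it comes up against its stop, without forcing it. Put the screwdriver back upright in the same rack hole it came from, let go, and leave the other tools and things as they are.

Things in the scene. Friction and masses are not known exactly. Their poses are not given: they have to be found in the camera images.
- screwdriver: Flat screwdriver, the only rack tool with a square handle; 154 mm long, 0.12 kg, loose. Origin at the blade's tip, z along the tool towards the handle's end (up), x along the blade's width. It stands in the rack: its collar (36 mm across, 4 mm thick, underside 70 mm from the tip) rests on the rack's top, round shank (9 mm) and blade hang through the hole.
- driver_mid (a point): Centre of the screwdriver's square handle, half-way up: 114 mm from the blade's tip, 40 mm below the handle's end. The handle is 26 x 26 mm, its flats square to the tool's x and y, and runs from 74 to 154 mm from the tip. Axes of screwdriver. A good place to grip.
- driver_tip (a point): Middle of the end edge of the screwdriver's blade. The blade is 14 mm wide (along x), 3 mm thick (along y) and 14 mm long. Axes of screwdriver.
- rack: Plywood tool rack, 70 mm deep (its x), 254 mm long (its y), 95 mm tall to its top, fixed to the bench; origin under its centre. Its top plate, 12 mm thick, has three round holes of about 20 mm at its y = -86, 0 and +86 mm (x = 0). Each holds one tool; which tool is where changes.
- valve: Brass regulating valve fixed to the bench on a steel plate 150 x 70 mm; a copper pipe runs through it along the body's x. Origin under the valve's centre, z up. Its round upright bonnet (37 mm across, top 102 mm above the bench) stands in the middle; down in the bonnet sits the steel adjuster with a straight slot.
- valve_mouth (a point): Centre of the bonnet's open top, 102 mm above the bench. The mouth is flared: about 28 mm wide at the top, narrowing over 12 mm of height to a round bore of 16 mm that guides the blade. Axes of valve.
- valve_bore (a point): Point on the bonnet's axis at the height of the adjuster's flat face when not pressed: 76 mm above the bench. Axes of valve (do not turn with the adjuster). The slot across the face is 5 mm wide, 6 mm deep, as long as the bore is wide. The adjuster is sprung: it yields under about 1 N, then 1.5 N per mm, for 7 mm, then is solid. When blade and slot line up it jumps back up and the push falls away.
- adjuster (a joint): How far the adjuster is turned clockwise seen from above, rad: starts at 0 to 0.4, firm stop at 1.1; friction 0.05 N m, stays where left. The spindle twists a little as it is turned (0.6 N m per rad, springs back). It does not tell the slot's direction: at the start the slot lies along the pipe (valve x) turned by anything from 0.6 rad anticlockwise to 1.0 rad clockwise seen from above; it must be seen or felt.
- scriber_mid (a point): Bystander, to be left alone: pear-shaped wooden handle on a 7 mm pointed shank, standing in the tool rack (a neighbour of the screwdriver). Point at its centre.
- nutdriver_mid (a point): Bystander, to be left alone: round 24 mm grey handle on a shank that ends in a 15 mm round socket, standing in the tool rack (a neighbour of the screwdriver). Point at its centre.
- elbow_mid (a point): Bystander, to be left alone: small copper pipe elbow, arms 26 mm long and 20 mm thick, lying on the bench. Point at its centre.
- tee_mid (a point): Bystander, to be left alone: copper tee fitting 50 mm long, 22 mm thick, lying on the bench. Point at its centre.
- flux_mid (a point): Bystander, to be left alone: jar 48 mm across and 70 mm tall with a red cap, upright. Point at its centre.
- tin_mid (a point): Bystander, to be left alone: plain can 68 mm across and 85 mm tall, upright. Point at its centre.
- spool_mid (a point): Bystander, to be left alone: reel of solder 44 mm across and 34 mm tall, standing on its flat side. Point at its centre.
- block_mid (a point): Bystander, to be left alone: wooden block 50 x 90 x 30 mm. Point at its centre.

How it is judged:
By the outcome, as a careful person would: the job done as asked, in the order asked, and still so for the second after the job is handed in, with the robot touching nothing.
It also fails if it takes over 70 s, if anything falls off the work surface, if the arm or the gripper's body presses on something with over 40 N, if the wrist force passes 120 N, or if a joint passes its speed limit or range.

## Working session

There is one attempt and no reset: what is moved stays moved. The work goes in short steps, Python scripts to look and compute and a shell command to move; the robot and the scene stay as the last step left them, time stands still between calls to the robot, and variables do not carry over. Pictures are saved under pics/ and viewed, and the job is handed in when it is done.

```bash
ls; mkdir -p pics
python3 - <<'E'
from cell import ctrl,get_image,camera_params
import cv2
for n in("side","top"):
    cv2.imwrite(f"pics/{n}0.png",get_image(n)); print(n,camera_params(n))
print(ctrl.read_state())
E
```

```text
pics
side {'fx': 397.7021916712545, 'fy': 397.7021916712545, 'cx': 319.2708554851433, 'cy': 204.72747808520413, 'eye': array([ 238.5640337 , -577.29325789,  903.31191049]), 'orientation': array([ 0.69529822, -0.00993648, -0.4491841 ])}
top {'fx': 413.87265546619506, 'fy': 413.87265546619506, 'cx': 319.42248188596375, 'cy': 196.50535694900324, 'eye': array([ 349.52063408,   10.57465208, 1403.15312356]), 'orientation': array([ 0.1378909 ,  0.01332497, -1.5581338 ])}
{'clock': 0.1, 'qpos': array([-1.27078271,  0.629224  ,  0.03847718,  1.51825173, -0.02700551,
        0.99632216, -0.02000918]), 'qd': array([-0.00033568, -0.00164328,  0.00041639, -0.00246741,  0.00062549,
       -0.00066147,  0.00142838]), 'tau': array([ 2.50733414e-03, -5.64537156e+01,  1.23038158e+00, -1.93976158e+01,
        1.13332935e-02,  5.37778586e-03, -4.04085682e-06]), 'eef_pos': array([232.3041062 , 606.49022846, 238.50604635]), 'tool_rot': array([-3.12401296,  1.56910991, -1.91906829]), 'force': array([-0.43630087,  0.48870867,  0.30677857]), 'torque': array([-0.03641572,  0.0060186 , -0.02531684]), 'width': 85.47838072999215}
```

View pics/side0.png

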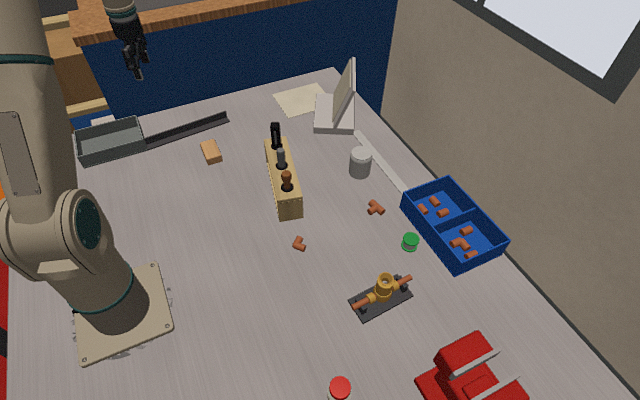

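View pics/top0.png

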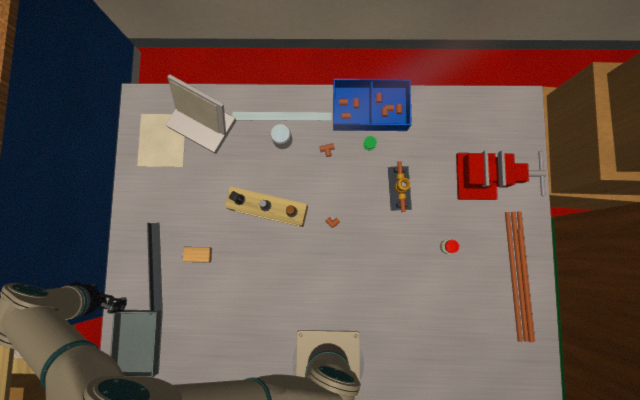

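The side view shows the rack (about 283,175) with the black square handle at (276,133), then the grey and the brown tools. The valve is at (385,290). In the top view the rack runs from (232,197) to (300,215), and the bonnet is at (403,184). Next I'll zoom in.

```bash
cat > h.py <<'E'
import numpy as np,cv2
from scipy.spatial.transform import Rotation as R
from cell import ctrl,get_image,camera_params
P={n:camera_params(n) for n in("side","top")}
def rot(r): return R.from_euler('xyz',r).as_matrix()
def ray(n,u,v):
    p=P[n]; d=np.array([(u-p['cx'])/p['fx'],-(v-p['cy'])/p['fy'],-1]); return np.array(p['eye']),rot(p['orientation'])@d
def plane(n,u,v,z):
    e,d=ray(n,u,v); return e+d*(z-e[2])/d[2]
def tri(a,b):
    e1,d1=ray("side",*a); e2,d2=ray("top",*b); d1/=np.linalg.norm(d1); d2/=np.linalg.norm(d2)
    t=np.linalg.lstsq(np.c_[d1,-d2],e2-e1,rcond=None)[0]; p,q=e1+t[0]*d1,e2+t[1]*d2
    return (p+q)/2,np.linalg.norm(p-q)
def proj(n,X):
    p=P[n]; c=rot(p['orientation']).T@(np.array(X)-p['eye']); return p['cx']+p['fx']*c[0]/-c[2], p['cy']-p['fy']*c[1]/-c[2]
def crop(im,u0,v0,u1,v1,f,fn):
    c=cv2.resize(im[v0:v1,u0:u1],None,fx=f,fy=f,interpolation=cv2.INTER_CUBIC); cv2.imwrite(fn,c)
E
python3 - <<'E'
from h import *
s=cv2.imread('pics/side0.png');t=cv2.imread('pics/top0.png')
crop(s,250,110,320,225,5,'pics/s_rack.png');crop(s,340,260,420,325,8,'pics/s_valve.png')
crop(t,215,175,320,235,7,'pics/t_rack.png');crop(t,380,155,425,215,10,'pics/t_valve.png')
E
```

```text
(no output)
```

View pics/s_rack.png

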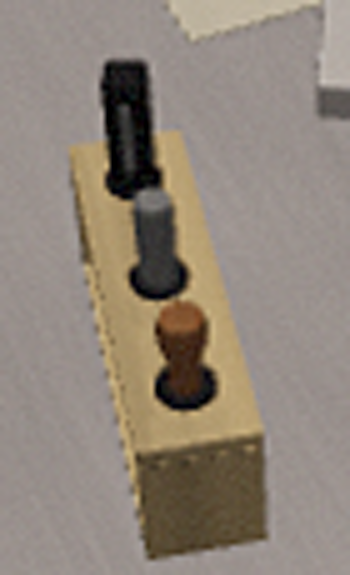

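View pics/s_valve.png

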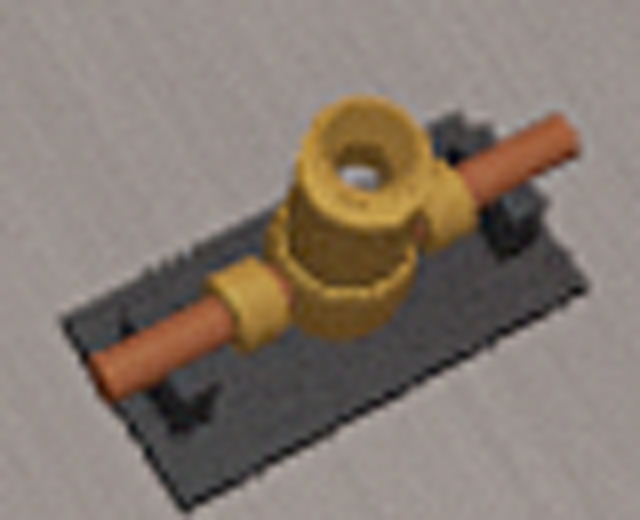

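View pics/t_rack.png

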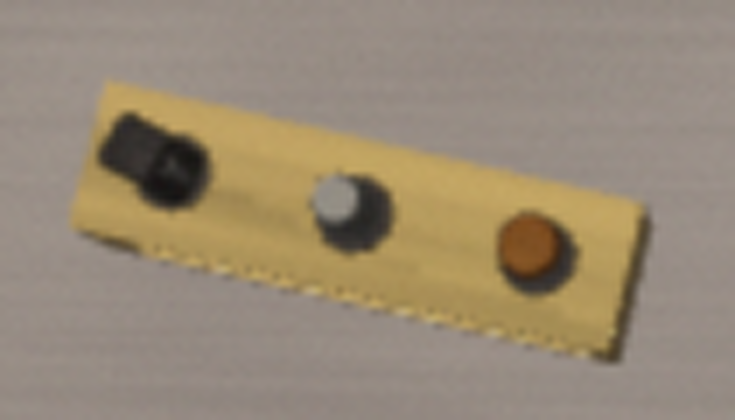

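View pics/t_valve.png

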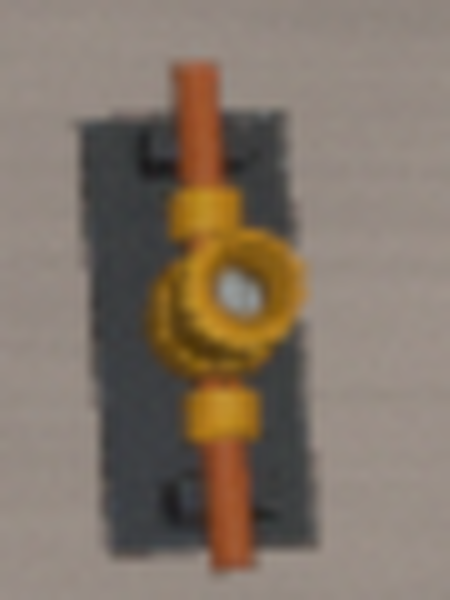

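The crops show the handle's top in the top view at crop (122,147), its collar at (174,172), the bonnet rim at (245,290) and a bright slit of the adjuster at (238,293). I'll turn these into positions.

```bash
cat >> h.py <<'E'
def cp(x,y,u0,v0,f): return u0+(x+.5)/f-.5, v0+(y+.5)/f-.5
E
python3 - <<'E'
from h import *
np.set_printoptions(precision=1,suppress=True)
T=lambda x,y:cp(x,y,215,175,7); S=lambda x,y:cp(x,y,250,110,5)
print('rack top');
for p in [(105,80),(645,205),(618,355),(75,230)]: print(plane('top',*T(*p),95))
for p in [(70,150),(180,132),(265,437),(135,455)]: print(' side',plane('side',*S(*p),95))
print('collars top', plane('top',*T(174,172),99),plane('top',*T(352,214),99),plane('top',*T(536,254),99))
print('collars side', plane('side',*S(133,180),99),plane('side',*S(158,278),99),plane('side',*S(186,386),99))
print('handletop z183 top',[plane('top',*T(*p),179) for p in [(130,112),(98,158),(140,180),(170,140)]])
print('hand top side',plane('side',*S(126,65),179))
V=lambda x,y:cp(x,y,380,155,10); W=lambda x,y:cp(x,y,340,260,8)
print('mouth',plane('top',*V(245,290),102),plane('side',*W(368,160),102), tri(W(368,160),V(245,290)))
print('slot', plane('top',*V(238,293),76),plane('side',*W(360,177),76))
print('plate',[plane('top',*V(*p),5) for p in [(82,122),(288,112),(315,547),(110,552)]])
print('plateS',[plane('side',*W(*p),5) for p in [(62,320),(455,112),(590,287),(187,510)]])
print('pipe',plane('top',*V(195,65),50),plane('top',*V(235,565),50))
E
```

```text
rack top
[561.8 319.3  95. ]
[506.8  70.5  95. ]
[438.4  81.5  95. ]
[492.4 330.1  95. ]
 side [497.3 333.2  95. ]
 side [564.6 320.2  95. ]
 side [509.8  70.2  95. ]
 side [442.   88.2  95. ]
collars top [519.  285.1  99. ] [500.7 203.3  99. ] [483.4 119.3  99. ]
collars side [520.6 287.1  99. ] [502.5 203.3  99. ] [484.6 119.1  99. ]
handletop z183 top [array([534.4, 288.2, 179. ]), array([514.3, 301.1, 179. ]), array([505. , 282.7, 179. ]), array([522.4, 270.5, 179. ])]
hand top side [525.3 293.9 179. ]
mouth [ 574.4 -238.3  102. ] [ 576.1 -242.3  102. ] (array([ 576.6, -239.9,   97.2]), np.float64(3.0446389095679054))
slot [ 577.8 -241.    76. ] [ 582.  -235.2   76. ]
plate [array([ 649.1, -201.9,    5. ]), array([ 653.3, -272.6,    5. ]), array([ 503.1, -279.2,    5. ]), array([ 500.6, -209.9,    5. ])]
plateS [array([ 502.6, -208.6,    5. ]), array([ 651.6, -198.9,    5. ]), array([ 655.7, -269.2,    5. ]), array([ 507. , -278.1,    5. ])]
pipe [ 659.2 -232.8   50. ] [ 491.9 -243.6   50. ]
```

Run:
```python
from h import *
np.set_printoptions(precision=3,suppress=True)
s=ctrl.read_state(); print(rot(s['tool_rot']))
T=lambda x,y:cp(x,y,215,175,7); S=lambda x,y:cp(x,y,250,110,5)
print('nut top',tri(S(153,195),T(335,197)),'scr top',tri(S(183,313),T(528,245)),'sd top',tri(S(126,70),T(132,147)))
im=np.mean([get_image('top').astype(float) for _ in range(6)],0)
im2=np.mean([get_image('side').astype(float) for _ in range(6)],0)
np.save('topavg.npy',im);np.save('sideavg.npy',im2)
crop(np.uint8(im),393,174,413,194,25,'pics/t_slot.png');crop(np.uint8(im2),375,270,395,295,25,'pics/s_slot.png')
```

```text
[[-0.001 -0.934  0.358]
 [-0.002  0.358  0.934]
 [-1.    -0.    -0.002]]
nut top (array([501.664, 200.877, 164.59 ]), np.float64(2.60846496507391)) scr top (array([483.307, 117.465, 157.27 ]), np.float64(4.156537032573933)) sd top (array([520.395, 285.437, 182.771]), np.float64(3.457954205919968))
```

View pics/t_slot.png

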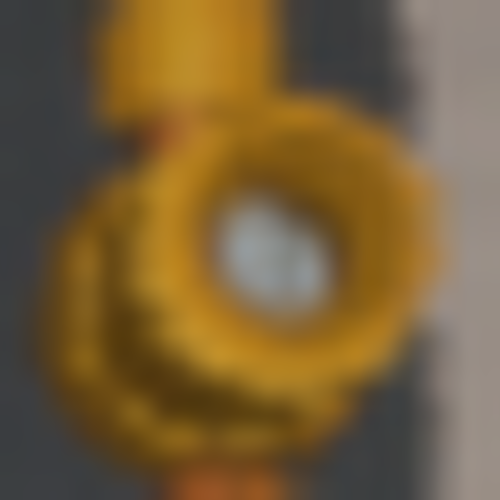

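View pics/s_slot.png

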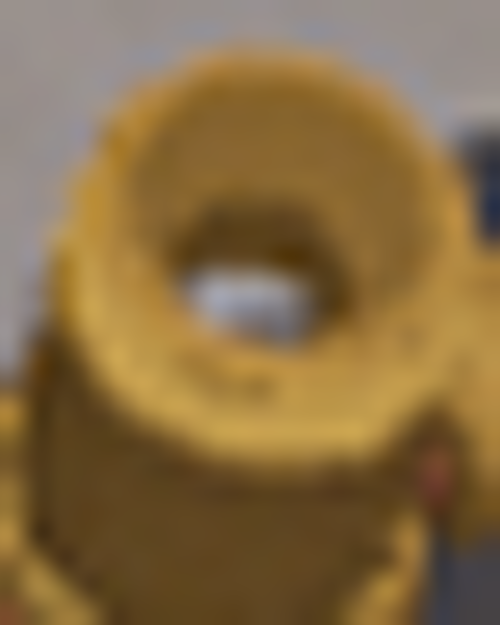

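Run:
```python
from h import *
np.set_printoptions(precision=0,suppress=True,linewidth=150)
im=np.load('topavg.npy');print(im[180:189,399:409].mean(2));print(im[180:189,399:409,0]-im[180:189,399:409,2])
im=np.load('sideavg.npy');print(im[277:286,379:391].mean(2));print(im[277:286,379:391,0]-im[277:286,379:391,2])
for p in [(577-8*np.cos(a),-240+8*np.sin(a),76) for a in np.arange(0,6.3,.785)]: print(np.array(proj('top',p)),np.array(proj('side',p)))
```

```text
[[102. 112. 100.  81.  77.  78.  79.  83.  87. 101.]
 [116. 111.  87.  82.  77.  70.  72.  80.  83.  91.]
 [114. 104.  90. 115. 118.  85.  67.  70.  81.  86.]
 [116. 104.  99. 142. 145. 124. 102.  69.  81.  86.]
 [117. 111. 102. 143. 147. 133. 135.  79.  82.  87.]
 [120. 113. 105. 123. 141. 133. 136.  86.  82.  90.]
 [ 97. 118. 111. 105. 110. 114. 106.  87.  89. 102.]
 [ 91. 119. 121. 112. 104.  97.  94.  97. 107. 108.]
 [ 61.  86. 117. 118. 115. 113. 111. 110. 110.  96.]]
[[-122. -147. -139. -111. -108. -107. -110. -110. -116. -110.]
 [-144. -148. -120.  -89.  -70.  -83.  -99. -110. -115. -117.]
 [-146. -138.  -86.  -42.  -21.  -37.  -61.  -93. -114. -117.]
 [-146. -136.  -66.   -6.   -0.   -7.  -27.  -68. -111. -116.]
 [-149. -145.  -70.   -5.    1.   -1.   -6.  -54. -110. -118.]
 [-142. -152. -110.  -40.   -6.   -5.  -10.  -68. -113. -119.]
 [-118. -148. -148. -110.  -66.  -52.  -66. -103. -119. -130.]
 [-110. -139. -151. -151. -134. -112. -119. -133. -144. -124.]
 [ -77. -102. -138. -146. -149. -146. -147. -144. -132.  -72.]]
[[121.  98.  93.  94.  95.  90.  94.  94.  99.  98.  9
[... 705 characters left out ...]
4.  -62.  -65.  -82.  -90.  -87.]
 [-114. -108.  -90.  -62.  -49.  -55.  -57.  -68.  -63.  -69.  -91.  -87.]
 [-114. -116. -100.  -30.    0.   -5.   -8.  -22.  -49.  -64.  -87.  -87.]
 [-114. -115. -117.  -77.  -10.    4.    2.   -4.  -33.  -74.  -90. -102.]
 [-118. -117. -119. -115.  -91.  -67.  -43.  -21.  -68. -100. -105. -109.]
 [-120. -116. -114. -109. -112. -122. -118. -110. -113. -117. -112. -114.]
 [-101. -119. -117. -113. -103. -107. -104. -118. -117. -116. -113. -118.]]
[403. 187.] [381. 285.]
[401. 186.] [380. 283.]
[401. 184.] [382. 281.]
[401. 182.] [385. 281.]
[403. 182.] [387. 283.]
[405. 182.] [387. 285.]
[406. 184.] [386. 287.]
[405. 186.] [383. 287.]
[403. 187.] [381. 286.]
```

The face is only a few grey pixels (402–405, 182–185). A faint dark streak runs roughly along world x, so the slot will have to be found by feel. The positions are good enough to move: the screwdriver is at about (520,286) and the bonnet axis at about (577,-240).

```bash
python3 -m handwheel '1 0 -38 -20 0 0 0;1 0 -38 -20 0 0 0;1 0 -38 -20 0 0 0;1 0 -38 -20 0 0 0;1 0 -38 -20 0 0 0;1 0 -38 -20 0 0 0;1 0 -38 -20 0 0 0;1 0 -38 -20 0 0 0;1 0 -38 -20 0 0 0;1 0 -38 -20 0 0 0'
cat > go.py <<'E'
import sys
from h import *
np.set_printoptions(precision=3,suppress=True)
s=ctrl.read_state(); M=rot(s['tool_rot']); p=s['eef_pos']
tgt=np.array([float(a) for a in sys.argv[1:4]]); yaw=np.degrees(np.arctan2(M[1,2],M[0,2]))
print('t',s['clock'],'p',p,'yaw',yaw,'downerr',M[:,0],'F',s['force'],'T',s['torque'],'w',s['width'],'q7',s['qpos'][6])
# target orientation: x down, z at yaw
if len(sys.argv)>4:
    y=np.radians(float(sys.argv[4])); z=np.array([np.cos(y),np.sin(y),0]); x=np.array([0,0,-1.]); N=np.c_[x,np.cross(z,x),z]
    print('rotvec tool',R.from_matrix(M.T@N).as_rotvec())
print('shift tool',M.T@(tgt-p))
E
python3 go.py 520 286 220 60
```

```text
clock: 1.7
eef_pos: [521.3, 283.2, 237.8]
tool_rot: [0.508, 1.562, 1.73]
force: [0.4, 0.8, 0.3]
width: 85.1
t 1.7 p [521.26  283.249 237.793] yaw 70.01952439339846 downerr [-0.001  0.008 -1.   ] F [0.384 0.779 0.275] T [-0.023 -0.047 -0.05 ] w 85.10174726958769 q7 0.7085423382079109
rotvec tool [ 0.175  0.007 -0.005]
shift tool [17.817  2.052  2.026]
```

```bash
python3 -m handwheel '1 0 2 1 0.14 0.004 0;1 0 0 0 0.04 0 0;1 18 0 0 0 0 0;1 0 0 0 0 0 0'
python3 go.py 520 286 130 60
python3 - <<'E'
from h import *
crop(get_image('top'),200,160,320,250,6,'pics/t1.png');crop(get_image('side'),230,60,330,200,4,'pics/s1.png')
E
```

```text
clock: 2.1
eef_pos: [527.9, 273.3, 220.3]
tool_rot: [-0.884, 1.568, 0.133]
force: [0.7, 0.5, 0.6]
width: 85.0
t 2.1 p [527.938 273.322 220.289] yaw 58.23543786600817 downerr [ 0.003  0.    -1.   ] F [0.693 0.483 0.596] T [-0.003  0.04  -0.029] w 85.01614164709734 q7 0.5519235552421138
rotvec tool [-0.031  0.002  0.002]
shift tool [90.272 13.615  6.443]
```

View pics/t1.png

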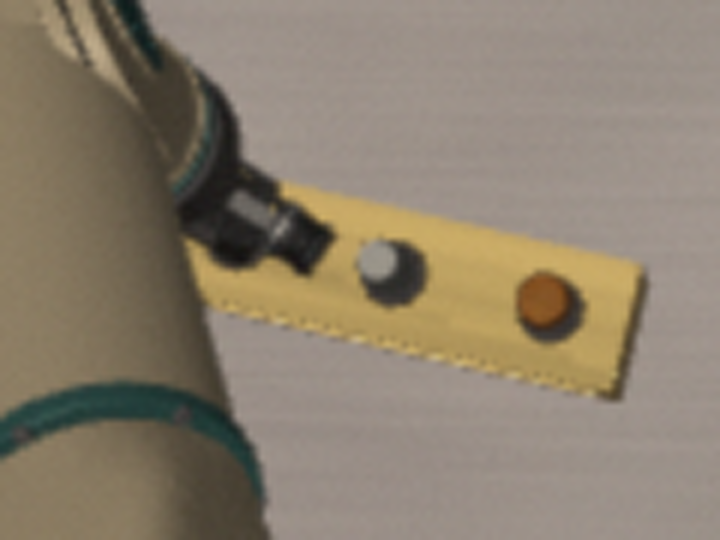

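View pics/s1.png

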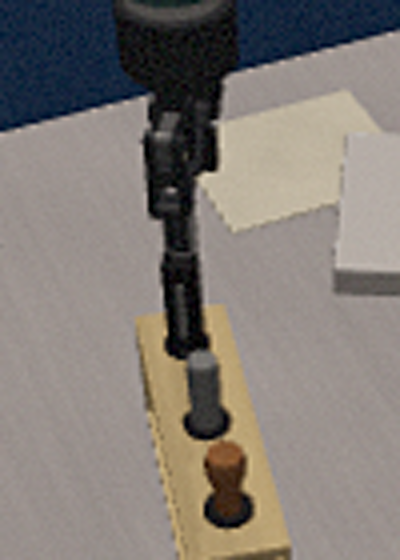

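The gripper is now 8 mm and 13 mm off because the arm coasted. I'll correct that while still above the handle, then descend.

```bash
python3 -m handwheel '1 0 13.6 6.4 -0.03 0.002 0.002;1 0 0 0 0 0 0;1 0 0 0 0 0 0'
python3 go.py 520 286 130 60
```

```text
clock: 2.5
eef_pos: [520.7, 289.8, 224.4]
tool_rot: [-0.449, 1.564, 0.603]
force: [-0.3, -0.3, 0.2]
width: 85.0
t 2.5 p [520.743 289.761 224.398] yaw 60.273352963340436 downerr [ 0.006  0.004 -1.   ] F [-0.278 -0.293  0.163] T [-0.049  0.029 -0.003] w 84.9862498259128 q7 0.552287350218306
rotvec tool [0.005 0.006 0.003]
shift tool [94.376 -0.926 -4.246]
```

```bash
python3 -m handwheel '1 20 -1 -4 0 0.006 0.003;1 25 0 0 0 0 0;1 25 0 0 0 0 0;1 18 0 0 0 0 0;1 0 0 0 0 0 0'
python3 go.py 520 286 130 60
```

```text
clock: 3.0
eef_pos: [521.1, 289.1, 136.9]
tool_rot: [-0.422, 1.563, 0.634]
force: [-0.2, -0.0, 0.9]
width: 85.3
t 3.0 p [521.123 289.063 136.909] yaw 60.49209142443519 downerr [ 0.006  0.004 -1.   ] F [-0.175 -0.048  0.873] T [-0.036  0.031  0.05 ] w 85.28121896220102 q7 0.5663058306366454
rotvec tool [0.009 0.007 0.003]
shift tool [ 6.888 -0.51  -3.267]
```

```bash
python3 -m handwheel '1 7 -0.5 -3.5 0.005 0.007 0.003;1 0 0 0 0 0 0;-1 0 0 0 0 0 0;-1 0 0 0 0 0 0;-1 0 0 0 0 0 0;-1 0 0 0 0 0 0;-1 0 0 0 0 0 0;-1 0 0 0 0 0 0'
python3 go.py 520 286 130 60
```

```text
clock: 3.8
eef_pos: [522.2, 287.0, 133.9]
tool_rot: [-0.555, 1.564, 0.496]
force: [0.4, -0.1, -1.4]
width: 25.5
t 3.8 p [522.19  286.98  133.922] yaw 60.195397476558234 downerr [ 0.006  0.003 -1.   ] F [ 0.424 -0.059 -1.394] T [ 0.024 -0.002  0.036] w 25.48705896700303 q7 0.5654033528084998
rotvec tool [0.003 0.006 0.003]
shift tool [ 3.907  1.427 -1.96 ]
```

Gripped, width 25.5 mm. Lifting straight up.

```bash
python3 -m handwheel '-1 -5 0 0 0 0 0;-1 -15 0 0 0 0 0;-1 -25 0 0 0 0 0;-1 -30 0 0 0 0 0;-1 -30 0 0 0 0 0;-1 -30 0 0 0 0 0;-1 -10 0 0 0 0 0;-1 0 0 0 0 0 0'
python3 go.py 520 286 130 60
python3 - <<'E'
from h import *
crop(get_image('side'),230,60,330,200,4,'pics/s2.png')
E
```

```text
clock: 4.6
eef_pos: [519.7, 285.7, 283.3]
tool_rot: [-0.688, 1.57, 0.363]
force: [0.4, 0.4, -1.7]
width: 25.2
t 4.6 p [519.743 285.719 283.316] yaw 60.197912222974956 downerr [ 0.001  0.    -1.   ] F [ 0.432  0.435 -1.692] T [-0.008 -0.01  -0.002] w 25.177818545666263 q7 0.5500690203581129
rotvec tool [0.003 0.001 0.001]
shift tool [153.316   0.016   0.25 ]
```

View pics/s2.png

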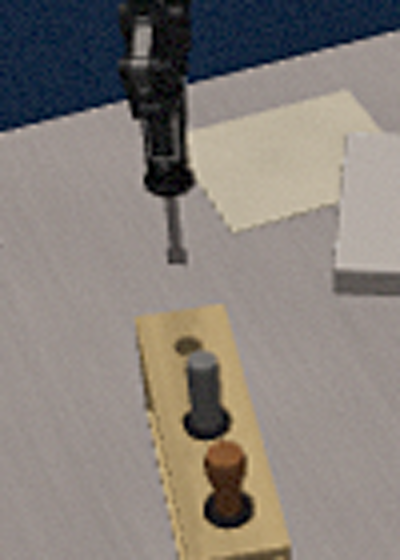

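The blade tip hangs at crop (177,256), about 20 crop px wide against 12 for the shank. So the wide side faces the camera and the blade lies along about -30° world, perpendicular to the jaw direction. The empty hole is at (188,346). I'll check its position and the tip position by number.

```bash
python3 -m handwheel '-1 0 -15 -21 0 0 0;-1 0 -28 -38 0 0 0;-1 0 -28 -38 0 0 0;-1 0 -28 -38 0 0 0;-1 0 -28 -38 0 0 0;-1 0 -28 -38 0 0 0;-1 0 -28 -38 0 0 0;-1 0 -28 -38 0 0 0;-1 0 -28 -38 0 0 0;-1 0 -20 -28 0 0 0'
python3 go.py 577 -240 280 60
python3 - <<'E'
from h import *
print(plane('side',*cp(188,346,230,60,4),95))
print([proj('side',[519.7,285.7,z]) for z in (174,188,140)],cp(177,263,230,60,4))
E
```

```text
clock: 5.65
eef_pos: [562.7, -156.3, 261.0]
tool_rot: [2.048, 1.539, 3.116]
force: [0.6, 0.3, -1.1]
width: 25.4
t 5.65 p [ 562.694 -156.278  261.001] yaw 61.18564507729513 downerr [-0.032  0.001 -0.999] F [ 0.621  0.273 -1.13 ] T [ 0.003 -0.077 -0.022] w 25.407654804479247 q7 1.3600090661986284
rotvec tool [ 0.02  -0.015 -0.028]
shift tool [-19.52  -52.349 -66.734]
[522.2771688 288.7155117  95.       ]
[(np.float64(274.1742635628316), np.float64(126.16793651819971)), (np.float64(273.79237130087364), np.float64(122.24524132287463)), (np.float64(275.07228393692014), np.float64(135.39216166662453))] (273.875, 125.375)
```

```bash
python3 -m handwheel '-1 -10 -20 -25 0 -0.015 -0.028;-1 -5 -15 -20 0 0 0;-1 0 0 0 0 0 0;-1 0 0 0 0 0 0'
python3 go.py 577 -240 280 60
```

```text
clock: 6.05
eef_pos: [566.4, -222.1, 266.6]
tool_rot: [2.042, 1.556, 3.098]
force: [-0.3, 0.1, -1.3]
width: 25.3
t 6.05 p [ 566.422 -222.142  266.595] yaw 60.508096848843394 downerr [-0.015  0.001 -1.   ] F [-0.282  0.087 -1.348] T [ 0.051 -0.052 -0.03 ] w 25.255639557920976 q7 1.4585925508251913
rotvec tool [ 0.009 -0.007 -0.013]
shift tool [-13.568 -17.825 -10.425]
```

```bash
python3 -m handwheel '-1 0 -9 -5 -0.14 -0.007 -0.013;-1 0 -8 -5 -0.145 0 0;-1 0 0 0 -0.145 0 0;-1 0 0 0 -0.145 0 0;-1 0 0 0 -0.145 0 0;-1 0 0 0 -0.145 0 0;-1 0 0 0 -0.145 0 0;-1 0 0 0 -0.145 0 0;-1 0 0 0 -0.145 0 0;-1 0 0 0 0 0 0'
python3 go.py 577 -240 230 134
```

```text
clock: 7.05
eef_pos: [573.4, -218.6, 252.0]
tool_rot: [0.06, 1.542, 2.468]
force: [-0.3, 0.4, -1.0]
width: 25.3
t 7.05 p [ 573.429 -218.623  252.017] yaw 137.9423514649975 downerr [-0.023  0.018 -1.   ] F [-0.33   0.449 -1.036] T [-0.051  0.056 -0.014] w 25.323748026560356 q7 2.6053431520037265
rotvec tool [ 0.069  0.029 -0.003]
shift tool [ 21.538  13.442 -17.605]
```

```bash
python3 -m handwheel '-1 0 13.5 -17.5 0.05 0.029 -0.003;-1 0 0 0 0 0 0;-1 0 0 0 0 0 0'
python3 go.py 577 -240 230 134;python3 -m handwheel '-1 0 0 0 0 0 0'
python3 go.py 577 -240 230 134
```

```text
clock: 7.35
eef_pos: [577.2, -239.0, 249.6]
tool_rot: [-0.077, 1.569, 2.273]
force: [-0.1, 0.2, -0.9]
width: 25.4
t 7.35 p [ 577.159 -238.995  249.555] yaw 134.61639319474511 downerr [-0.001  0.001 -1.   ] F [-0.113  0.189 -0.883] T [-0.017  0.014  0.029] w 25.44056218501959 q7 2.576312561021897
rotvec tool [0.011 0.002 0.   ]
shift tool [19.553  0.822 -0.639]
clock: 7.45
eef_pos: [576.9, -239.1, 249.4]
tool_rot: [0.202, 1.569, 2.55]
force: [0.5, 0.1, -1.4]
width: 25.4
t 7.45 p [ 576.945 -239.114  249.367] yaw 134.5348069194729 downerr [-0.002  0.001 -1.   ] F [ 0.465  0.104 -1.391] T [ 0.014  0.017 -0.002] w 25.44145791829586 q7 2.5750120034144897
rotvec tool [ 0.009  0.002 -0.   ]
shift tool [19.366  0.575 -0.709]
```

```bash
python3 -m handwheel '-1 20 0.6 -0.7 0 0 0;-1 9 0 0 0 0 0;-1 0 0 0 0 0 0'
python3 go.py 577 -240 219 134;python3 - <<'E'
from h import *
crop(get_image('side'),340,210,420,325,5,'pics/s3.png');crop(get_image('top'),370,140,430,210,8,'pics/t3.png')
p=ctrl.read_state()['eef_pos']
print([np.array(proj('side',[p[0],p[1],z])) for z in (p[2]-109,)],'mouth',proj('side',[577,-240,102]),proj('top',[577,-240,102]))
E
```

```text
clock: 7.75
eef_pos: [577.7, -239.1, 220.2]
tool_rot: [-0.49, 1.57, 1.857]
force: [-0.4, -0.2, -1.0]
width: 25.5
t 7.75 p [ 577.668 -239.102  220.204] yaw 134.4852508401716 downerr [-0.     0.001 -1.   ] F [-0.446 -0.231 -0.985] T [ 0.059 -0.034  0.012] w 25.51950444998525 q7 2.5660668015330503
rotvec tool [0.008 0.001 0.001]
shift tool [ 1.203  1.106 -0.174]
[array([386.29096043, 275.92502653])] mouth (np.float64(385.3585832507432), np.float64(278.6073231839805)) (np.float64(404.5601799948406), np.float64(182.73543183098954))
```

View pics/s3.png

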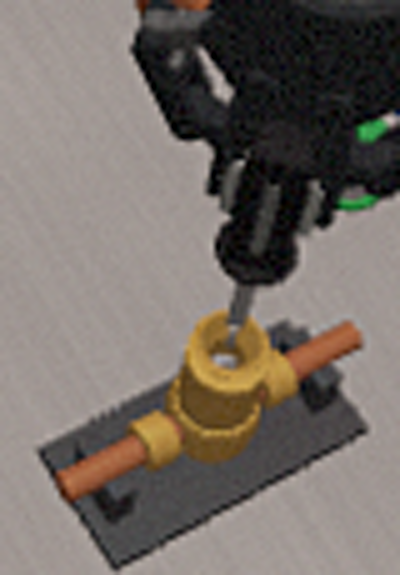

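View pics/t3.png

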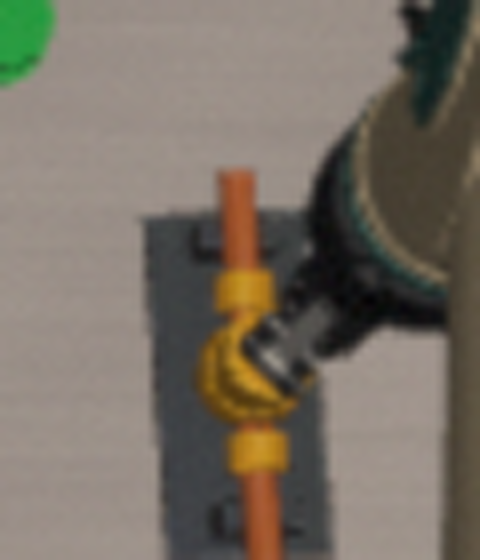

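Run:
```python
from h import *
a=np.linspace(0,6.28,200)
for n in('side','top'):
    q=np.array([proj(n,[577+18.5*np.cos(t),-240+18.5*np.sin(t),102]) for t in a]); print(n,q.min(0),q.max(0))
    print(np.array(proj(n,[578,-240,102]))-proj(n,[577,-240,102]),np.array(proj(n,[577,-239,102]))-proj(n,[577,-240,102]))
W=lambda x,y:np.array(cp(x,y,340,260,8));print(W(298,95),W(435,233))
V=lambda x,y:np.array(cp(x,y,380,155,10));print(V(188,232),V(305,350))
im=cv2.imread('pics/side0.png');
```

```text
side [377.20572024 271.49261209] [393.53207951 285.91079483]
[ 0.37479611 -0.16717493] [-0.2324973  -0.35169289]
top [398.72696137 177.0112367 ] [410.39639168 188.48204213]
[-0.00489802 -0.30998065] [-0.31536114 -0.00321166]
[376.8125 271.4375] [393.9375 288.6875]
[398.35 177.75] [410.05 189.55]
```

The blade tip is over the mouth, at side crop (234,328), and the rim centre (230,350) matches the (577,-240) estimate. I'll lower it gently and watch the forces.

```bash
python3 -m handwheel '-1 8 1 -0.2 0 0 0;-1 6 0 0 0 0 0;-1 0 0 0 0 0 0'
python3 go.py 577 -240 200 134;python3 -m handwheel '-1 3 0 0 0 0 0;-1 0 0 0 0 0 0'
python3 go.py 577 -240 200 134;python3 -m handwheel '-1 3 0 0 0 0 0;-1 0 0 0 0 0 0'
python3 go.py 577 -240 200 134
```

```text
clock: 8.15
eef_pos: [578.6, -240.5, 207.8]
tool_rot: [-2.461, 1.567, -0.114]
force: [-0.3, -0.4, -0.7]
width: 25.4
t 8.15 p [ 578.56  -240.467  207.764] yaw 134.47815181991425 downerr [ 0.004 -0.    -1.   ] F [-0.257 -0.435 -0.688] T [0.032 0.052 0.028] w 25.415365692391816 q7 2.5635114035620483
rotvec tool [ 0.008 -0.003  0.002]
shift tool [7.758 0.805 1.45 ]
clock: 8.35
eef_pos: [578.6, -240.5, 204.6]
tool_rot: [-2.459, 1.567, -0.112]
force: [0.1, 0.3, -1.5]
width: 25.0
t 8.35 p [ 578.576 -240.507  204.554] yaw 134.4721860668537 downerr [ 0.004 -0.    -1.   ] F [ 0.144  0.265 -1.505] T [-0.011  0.025 -0.041] w 24.987458815747424 q7 2.5625568266399084
rotvec tool [ 0.008 -0.003  0.002]
shift tool [4.547 0.78  1.479]
clock: 8.55
eef_pos: [578.8, -240.6, 201.5]
tool_rot: [-2.47, 1.566, -0.123]
force: [0.0, 0.3, -1.2]
width: 25.5
t 8.55 p [ 578.797 -240.557  201.525] yaw 134.4659598206468 downerr [ 0.004 -0.001 -1.   ] F [ 0.038  0.291 -1.209] T [-0.04   0.035 -0.021] w 25.461581238353325 q7 2.561597876382967
rotvec tool [ 0.008 -0.003  0.003]
shift tool [1.517 0.896 1.662]
```

```bash
python3 -m handwheel '-1 1 0.9 1.6 0 -0.003 0.003;-1 0 0 0 0 0 0'
python3 go.py 577 -240 198 134;python3 -m handwheel '-1 2 0 0 0 0 0;-1 0 0 0 0 0 0'
python3 go.py 577 -240 196 134;python3 -m handwheel '-1 2 0 0 0 0 0;-1 0 0 0 0 0 0'
python3 go.py 577 -240 194 134
```

```text
clock: 8.75
eef_pos: [577.6, -239.7, 200.8]
tool_rot: [-2.571, 1.57, -0.224]
force: [0.8, 0.7, -0.9]
width: 25.2
t 8.75 p [ 577.599 -239.729  200.759] yaw 134.47667187211917 downerr [ 0.001 -0.    -1.   ] F [ 0.846  0.667 -0.902] T [0.099 0.016 0.046] w 25.151906089467435 q7 2.5603358694407734
rotvec tool [ 0.008 -0.001  0.001]
shift tool [2.758 0.619 0.229]
clock: 8.95
eef_pos: [578.2, -239.3, 199.0]
tool_rot: [-2.35, 1.568, -0.002]
force: [-0.2, 0.4, -0.3]
width: 25.0
t 8.95 p [ 578.173 -239.301  199.016] yaw 134.49446734494106 downerr [ 0.002 -0.    -1.   ] F [-0.191  0.377 -0.28 ] T [ 0.108 -0.086  0.017] w 25.043874402597368 q7 2.559701913837953
rotvec tool [ 0.009 -0.002  0.002]
shift tool [3.013 1.331 0.329]
clock: 9.15
eef_pos: [578.3, -239.0, 196.9]
tool_rot: [-2.265, 1.568, 0.082]
force: [0.5, 1.2, -1.8]
width: 25.7
t 9.15 p [ 578.346 -239.042  196.897] yaw 134.50877734474082 downerr [ 0.003  0.    -1.   ] F [ 0.538  1.187 -1.753] T [ 0.222 -0.144  0.036] w 25.729784607496644 q7 2.5591007063465163
rotvec tool [ 0.009 -0.002  0.002]
shift tool [2.893 1.637 0.266]
```

The forces and moments (+x, +y) say the axis lies slightly that way, so I'll shift by about 1 mm and continue.

```bash
python3 -m handwheel '-1 0 -1.2 0.1 0 0 0;-1 0 0 0 0 0 0'
python3 go.py 577 -240 198 134;python3 -m handwheel '-1 2 0 0 0 0 0;-1 0 0 0 0 0 0'
python3 go.py 577 -240 196 134;python3 -m handwheel '-1 2 0 0 0 0 0;-1 0 0 0 0 0 0'
python3 go.py 577 -240 194 134
```

```text
clock: 9.35
eef_pos: [578.6, -238.5, 196.6]
tool_rot: [-2.433, 1.569, -0.086]
force: [-0.0, 0.2, -1.1]
width: 25.3
t 9.35 p [ 578.631 -238.456  196.616] yaw 134.49543784405932 downerr [ 0.002 -0.    -1.   ] F [-0.045  0.152 -1.053] T [ 0.032  0.022 -0.022] w 25.269538036951126 q7 2.557245729384173
rotvec tool [ 0.009 -0.001  0.001]
shift tool [-1.386  2.244  0.041]
clock: 9.55
eef_pos: [578.3, -238.7, 194.3]
tool_rot: [-2.695, 1.57, -0.348]
force: [1.1, 0.4, -0.8]
width: 25.4
t 9.55 p [ 578.339 -238.676  194.329] yaw 134.48571907093927 downerr [ 0.001 -0.    -1.   ] F [ 1.148  0.355 -0.78 ] T [ 0.106 -0.027 -0.002] w 25.402699519558066 q7 2.556632776550426
rotvec tool [ 0.008 -0.001  0.   ]
shift tool [-1.672  1.882 -0.008]
clock: 9.75
eef_pos: [578.4, -238.6, 192.1]
tool_rot: [-2.571, 1.57, -0.224]
force: [1.2, 0.3, -2.2]
width: 25.6
t 9.75 p [ 578.389 -238.64   192.096] yaw 134.48104460446618 downerr [ 0.001 -0.    -1.   ] F [ 1.193  0.322 -2.206] T [ 0.086 -0.033 -0.011] w 25.55823973100295 q7 2.555916692309711
rotvec tool [ 0.008 -0.001  0.001]
shift tool [-1.906  1.943  0.001]
```

```bash
python3 -m handwheel '-1 2.5 -0.4 0.1 0 0 0;-1 0 0 0 0 0 0'
python3 go.py 578.6 -238.4 198 134|head -1;python3 -m handwheel '-1 2.5 0 0 0 0 0;-1 0 0 0 0 0 0'
python3 go.py 578.6 -238.4 196 134|head -1;python3 -m handwheel '-1 2 0 0 0 0 0;-1 0 0 0 0 0 0'
python3 go.py 578.6 -238.4 185 134
```

```text
clock: 9.95
eef_pos: [578.4, -238.4, 189.3]
tool_rot: [-2.988, 1.57, -0.641]
force: [0.8, -0.2, -1.1]
width: 25.4
t 9.95 p [ 578.366 -238.45   189.294] yaw 134.47730239379766 downerr [ 0.001 -0.    -1.   ] F [ 0.777 -0.155 -1.068] T [ 0.011 -0.066  0.025] w 25.409059456256664 q7 2.554484748301635
clock: 10.15
eef_pos: [578.4, -238.5, 186.5]
tool_rot: [-3.028, 1.57, -0.681]
force: [-0.9, 0.2, -0.9]
width: 25.7
t 10.15 p [ 578.358 -238.475  186.507] yaw 134.47271640352352 downerr [ 0.001 -0.    -1.   ] F [-0.885  0.189 -0.886] T [ 0.018 -0.048  0.002] w 25.670238613230335 q7 2.5536563291443084
clock: 10.35
eef_pos: [578.5, -238.6, 184.4]
tool_rot: [-2.97, 1.57, -0.623]
force: [0.1, -0.3, -1.5]
width: 25.5
t 10.35 p [ 578.542 -238.613  184.446] yaw 134.47177144059708 downerr [ 0.001 -0.001 -1.   ] F [ 0.074 -0.342 -1.481] T [-0.005 -0.034 -0.006] w 25.528279754716813 q7 2.5529905878937282
rotvec tool [ 0.008 -0.001  0.   ]
shift tool [-0.554 -0.191  0.111]
```

```bash
python3 -m handwheel '-1 1 0 0 0 0 0;-1 0 0 0 0 0 0'
python3 go.py 578.6 -238.4 198 134|head -1;python3 -m handwheel '-1 1 0 0 0 0 0;-1 0 0 0 0 0 0'
python3 go.py 578.6 -238.4 196 134|head -1;python3 -m handwheel '-1 1 0 0 0 0 0;-1 0 0 0 0 0 0'
python3 go.py 578.6 -238.4 185 134|head -1
```

```text
clock: 10.55
eef_pos: [578.6, -238.6, 183.7]
tool_rot: [-2.943, 1.569, -0.596]
force: [0.4, 0.1, 0.2]
width: 25.1
t 10.55 p [ 578.617 -238.621  183.688] yaw 134.4707509364058 downerr [ 0.001 -0.001 -1.   ] F [0.39  0.058 0.193] T [ 0.062  0.07  -0.061] w 25.0654232007914 q7 2.5526682330724166
clock: 10.75
eef_pos: [578.7, -238.6, 183.1]
tool_rot: [-2.943, 1.569, -0.596]
force: [-0.8, 0.3, 1.6]
width: 25.6
t 10.75 p [ 578.656 -238.642  183.097] yaw 134.46960441345053 downerr [ 0.001 -0.001 -1.   ] F [-0.777  0.319  1.638] T [ 0.119  0.14  -0.018] w 25.550809903162747 q7 2.552397296238275
clock: 10.95
eef_pos: [578.7, -238.6, 182.5]
tool_rot: [-2.937, 1.569, -0.59]
force: [-0.5, 0.6, 2.4]
width: 25.4
t 10.95 p [ 578.713 -238.642  182.491] yaw 134.46848056944867 downerr [ 0.002 -0.001 -1.   ] F [-0.518  0.639  2.373] T [ 0.178  0.195 -0.003] w 25.403389686075222 q7 2.552060519211543
```

In contact: the face is at TCP z ≈ 184 and the net push is about 3.5 N. Next I'll sweep clockwise in small turns and watch for the push to drop.

```bash
python3 -m handwheel '-1 0 0 0.6 0.06 0 0;-1 0.2 0 0 0.06 0 0'
python3 go.py 578.4 -238.4 198 134|head -1;python3 -m handwheel '-1 0.2 0 0 0.06 0 0;-1 0.2 0 0 0.06 0 0'
python3 go.py 578.4 -238.4 196 134|head -1;python3 -m handwheel '-1 0.2 0 0 0.06 0 0;-1 0.2 0 0 0.06 0 0'
python3 go.py 578.4 -238.4 185 134|head -1
```

```text
clock: 11.15
eef_pos: [578.8, -238.7, 182.7]
tool_rot: [-2.691, 1.567, -0.468]
force: [-0.0, -0.0, 1.6]
width: 25.4
t 11.15 p [ 578.798 -238.689  182.745] yaw 127.37576868799434 downerr [ 0.003 -0.002 -1.   ] F [-0.046 -0.041  1.626] T [0.056 0.085 0.031] w 25.38388176279292 q7 2.4529645549363703
clock: 11.35
eef_pos: [579.2, -239.0, 182.8]
tool_rot: [-2.557, 1.566, -0.459]
force: [-0.6, 0.2, 2.2]
width: 25.2
t 11.35 p [ 579.245 -239.048  182.775] yaw 120.20798682655162 downerr [ 0.004 -0.002 -1.   ] F [-0.595  0.241  2.211] T [ 0.059  0.083 -0.008] w 25.24975589470408 q7 2.3533997918617633
clock: 11.55
eef_pos: [579.7, -239.4, 182.8]
tool_rot: [-2.45, 1.564, -0.477]
force: [0.0, 0.3, 1.1]
width: 25.4
t 11.55 p [ 579.675 -239.395  182.761] yaw 113.03802574224764 downerr [ 0.006 -0.003 -1.   ] F [0.011 0.277 1.105] T [0.004 0.097 0.025] w 25.403343702041475 q7 2.253796781558858
```

```bash
python3 go.py 578.5 -238.5 182.5 113;  python3 -m handwheel '-1 0.4 0.7 1.2 0 -0.004 0.005;-1 0 0 0 0 0 0'
python3 go.py 578.5 -238.5 182.5 113
```

```text
t 11.55 p [ 579.675 -239.395  182.761] yaw 113.03802574224764 downerr [ 0.006 -0.003 -1.   ] F [0.011 0.277 1.105] T [0.004 0.097 0.025] w 25.403343702041475 q7 2.253796781558858
rotvec tool [ 0.001 -0.005  0.004]
shift tool [0.252 0.732 1.284]
clock: 11.75
eef_pos: [579.8, -239.2, 183.0]
tool_rot: [-2.948, 1.567, -0.974]
force: [-0.5, -0.1, 1.6]
width: 25.1
t 11.75 p [ 579.796 -239.228  183.009] yaw 113.10545216950096 downerr [ 0.002 -0.003 -1.   ] F [-0.481 -0.069  1.557] T [ 0.032  0.035 -0.003] w 25.143328605770773 q7 2.2536698603685723
rotvec tool [ 0.002 -0.004  0.001]
shift tool [0.504 0.907 1.18 ]
```

```bash
python3 -m handwheel '-1 0.4 0.7 1 0.06 -0.003 0;-1 0.2 0 0.2 0.06 0 0'
python3 go.py 578.4 -238.4 198 134|head -1;python3 -m handwheel '-1 0.2 0.2 0.4 0.06 0 0;-1 0.2 0 0.2 0.06 0 0'
python3 go.py 578.4 -238.4 196 134|head -1;python3 -m handwheel '-1 0.2 0.2 0.4 0.06 0 0;-1 0.2 0 0.2 0.06 0 0'
python3 go.py 578.4 -238.4 185 134|head -1
```

```text
clock: 11.95
eef_pos: [579.3, -239.0, 182.7]
tool_rot: [-2.144, 1.568, -0.291]
force: [0.2, -0.5, 1.6]
width: 25.4
t 11.95 p [ 579.29  -239.003  182.727] yaw 106.16907692684266 downerr [ 0.002 -0.001 -1.   ] F [ 0.244 -0.528  1.644] T [-0.094  0.018  0.003] w 25.36095143588989 q7 2.159046690174608
clock: 12.15
eef_pos: [579.2, -238.9, 182.5]
tool_rot: [-2.046, 1.568, -0.315]
force: [0.9, -0.6, 2.2]
width: 25.4
t 12.15 p [ 579.17  -238.86   182.547] yaw 99.14605923104237 downerr [ 0.003 -0.001 -1.   ] F [ 0.889 -0.551  2.234] T [-0.072 -0.01   0.008] w 25.409424475622373 q7 2.061574732079447
clock: 12.35
eef_pos: [579.0, -238.6, 182.4]
tool_rot: [-1.948, 1.567, -0.34]
force: [0.8, 0.4, 1.8]
width: 25.8
t 12.35 p [ 579.049 -238.633  182.355] yaw 92.12044024919261 downerr [ 0.004 -0.001 -1.   ] F [0.814 0.407 1.77 ] T [ 0.031 -0.012 -0.016] w 25.77398184493259 q7 1.964022483744735
```

```bash
python3 -m handwheel '-1 0.15 0.1 0.1 0.06 -0.003 0;-1 0.15 0.1 0.1 0.06 0 0'
python3 go.py 578.4 -238.4 198 134|head -1;python3 -m handwheel '-1 0.15 0.1 0.1 0.06 -0.002 0;-1 0.15 0.1 0.1 0.06 0 0'
python3 go.py 578.4 -238.4 196 134|head -1;python3 -m handwheel '-1 0.15 0.1 0.1 0.06 -0.002 0;-1 0.15 0.1 0.1 0.06 0 0'
python3 go.py 578.4 -238.4 185 134|head -1
```

```text
clock: 12.55
eef_pos: [579.0, -238.5, 182.2]
tool_rot: [-1.018, 1.566, 0.467]
force: [0.3, 0.2, 1.7]
width: 25.2
t 12.55 p [ 578.968 -238.488  182.245] yaw 85.10329749082514 downerr [ 0.004  0.002 -1.   ] F [0.338 0.165 1.689] T [-0.025 -0.009  0.017] w 25.243530761127605 q7 1.8698412318940796
clock: 12.75
eef_pos: [578.9, -238.5, 182.2]
tool_rot: [-0.643, 1.565, 0.72]
force: [0.2, -0.9, 2.4]
width: 25.3
t 12.75 p [ 578.904 -238.502  182.173] yaw 78.08644867591471 downerr [ 0.004  0.004 -1.   ] F [ 0.213 -0.874  2.422] T [-0.191  0.038  0.001] w 25.296552002721644 q7 1.7748913879115054
clock: 12.95
eef_pos: [578.9, -238.9, 182.2]
tool_rot: [-0.496, 1.563, 0.744]
force: [-0.8, -0.8, 2.7]
width: 25.5
t 12.95 p [ 578.935 -238.947  182.211] yaw 71.0575706429729 downerr [ 0.006  0.005 -1.   ] F [-0.785 -0.78   2.667] T [-0.164  0.012  0.019] w 25.5266376832821 q7 1.6800535903773928
```

```bash
python3 go.py 578.9 -239.2 182.2 71|tail -2; python3 -m handwheel '-1 0.15 0 -0.3 0.06 0.003 0.003;-1 0.1 0 0 0.06 0 0'
python3 go.py 578.9 -239.2 198 64;python3 -m handwheel '-1 0.1 0 0 0.06 0.003 0;-1 0.1 0 0 0.06 0 0'
python3 go.py 578.9 -239.2 196 57;python3 -m handwheel '-1 0.1 0 0 0.06 0.003 0;-1 0.1 0 0 0.06 0 0'
python3 go.py 578.9 -239.2 185 50
```

```text
rotvec tool [0.001 0.007 0.004]
shift tool [ 0.01  -0.049 -0.251]
clock: 13.15
eef_pos: [579.0, -239.5, 182.2]
tool_rot: [-0.123, 1.567, 0.995]
force: [0.5, -1.1, 1.1]
width: 25.4
t 13.15 p [ 579.036 -239.452  182.193] yaw 64.04277257331806 downerr [ 0.002  0.003 -1.   ] F [ 0.541 -1.148  1.088] T [-0.208  0.146  0.047] w 25.393069143187844 q7 1.581077905028867
rotvec tool [0.001 0.004 0.   ]
shift tool [-15.806   0.225   0.228]
clock: 13.35
eef_pos: [578.8, -239.9, 182.0]
tool_rot: [0.071, 1.57, 1.066]
force: [-0.4, -0.7, 1.2]
width: 25.2
t 13.35 p [ 578.76 -239.92  182.03] yaw 57.01029505143442 downerr [ 0.  0. -1.] F [-0.433 -0.687  1.234] T [-0.14   0.102  0.027] w 25.181108837841553 q7 1.4817740418716445
rotvec tool [ 0.  0. -0.]
shift tool [-13.97    0.275   0.685]
clock: 13.55
eef_pos: [578.9, -239.8, 181.9]
tool_rot: [-3.118, 1.569, -2.245]
force: [0.4, 0.1, 2.8]
width: 25.3
t 13.55 p [ 578.92  -239.767  181.922] yaw 49.99423052093405 downerr [-0.001 -0.002 -1.   ] F [0.362 0.141 2.841] T [ 0.096 -0.011 -0.011] w 25.282756610261753 q7 1.3826465211756318
rotvec tool [-0.    -0.002  0.   ]
shift tool [-3.079  0.38   0.415]
```

```bash
python3 -m handwheel '-1 0.1 0 0 0.06 0 0;-1 0.1 0 0 0.06 0 0'
python3 go.py 578.9 -239.2 198 64|head -1;python3 -m handwheel '-1 0.1 0 0 0.06 -0.002 0;-1 0.1 0 0 0.06 0 0'
python3 go.py 578.9 -239.2 196 57|head -1;python3 -m handwheel '-1 0.1 0 0 0.06 -0.002 0;-1 0.1 0 0 0.06 0 0'
python3 go.py 578.9 -239.2 185 50|head -1
```

```text
clock: 13.75
eef_pos: [579.1, -239.8, 182.0]
tool_rot: [-2.941, 1.569, -2.191]
force: [0.6, -0.2, 2.9]
width: 25.6
t 13.75 p [ 579.085 -239.802  181.979] yaw 42.99098002632835 downerr [-0.001 -0.002 -1.   ] F [ 0.627 -0.199  2.9  ] T [-0.005  0.158  0.018] w 25.623134448521796 q7 1.286347198430376
clock: 13.95
eef_pos: [579.0, -240.0, 182.1]
tool_rot: [-1.425, 1.57, -0.797]
force: [0.3, -0.6, 3.0]
width: 25.6
t 13.95 p [ 578.975 -240.047  182.087] yaw 35.982695112277284 downerr [ 0. -0. -1.] F [ 0.257 -0.605  2.997] T [-0.089  0.094  0.036] w 25.612028954672624 q7 1.19189875690043
clock: 14.15
eef_pos: [578.9, -240.2, 182.2]
tool_rot: [0.035, 1.569, 0.54]
force: [-0.1, -0.3, 2.9]
width: 25.5
t 14.15 p [ 578.868 -240.23   182.155] yaw 28.965299476479736 downerr [ 0.002  0.001 -1.   ] F [-0.073 -0.346  2.914] T [-0.063  0.084 -0.002] w 25.454107364447317 q7 1.0973948179862634
```

No drop over the whole range. The bore allows about 2.4 mm of offset across the blade's thickness, while the slot allows only 1 mm. The contact constraints along the two blade directions put the axis at about TCP (579.6,-239.7), and I was about 1 mm too far toward +y in the middle of the sweep. I'll recentre and sweep back gently.

```bash
python3 go.py 579.6 -239.8 182.2 29|tail -1; python3 -m handwheel '-1 0 -0.3 1.1 -0.1 0 0;-1 0 0 0 -0.1 0 0'
python3 go.py 579.6 -239.8 182.2 40; python3 -m handwheel '-1 0 0 0 -0.1 0 0;-1 0 0 0 -0.1 0 0'
python3 go.py 579.6 -239.8 182.2 52
```

```text
shift tool [-0.043  0.022  0.848]
clock: 14.35
eef_pos: [579.9, -239.8, 182.2]
tool_rot: [0.005, 1.57, 0.717]
force: [0.6, -0.7, 2.5]
width: 25.5
t 14.35 p [ 579.878 -239.776  182.18 ] yaw 40.84589713034237 downerr [ 0.001  0.001 -1.   ] F [ 0.611 -0.692  2.483] T [ 0.031 -0.077 -0.047] w 25.493724064955046 q7 1.2592247375259626
rotvec tool [ 0.015  0.001 -0.   ]
shift tool [-0.02   0.163 -0.226]
clock: 14.55
eef_pos: [580.4, -239.2, 182.4]
tool_rot: [-0.19, 1.569, 0.734]
force: [-0.2, 0.0, 2.0]
width: 25.9
t 14.55 p [ 580.38  -239.24   182.444] yaw 52.968530290163734 downerr [ 0.002  0.001 -1.   ] F [-0.194  0.001  2.05 ] T [0.118 0.009 0.013] w 25.86631665020987 q7 1.4255670103343934
rotvec tool [0.017 0.002 0.   ]
shift tool [ 0.242  0.286 -0.917]
```

```bash
python3 -m handwheel '-1 0.3 0.3 -1.2 -0.05 0 0;-1 0.1 0 -0.2 -0.05 0 0'
python3 go.py 579.6 -239.8 182.2 58; python3 -m handwheel '-1 0.2 0 -0.3 -0.05 0.002 0;-1 0.1 0 -0.2 -0.05 0 0'
python3 go.py 579.6 -239.8 182.2 64
```

```text
clock: 14.75
eef_pos: [580.2, -239.3, 182.4]
tool_rot: [-0.299, 1.566, 0.734]
force: [1.0, 1.2, 1.9]
width: 25.3
t 14.75 p [ 580.205 -239.32   182.408] yaw 59.19385682175977 downerr [ 0.003  0.003 -1.   ] F [0.996 1.217 1.892] T [ 0.064 -0.032 -0.019] w 25.303930636774087 q7 1.5135413913136793
rotvec tool [0.021 0.004 0.001]
shift tool [ 0.205  0.274 -0.722]
clock: 14.95
eef_pos: [580.4, -239.0, 182.3]
tool_rot: [-0.441, 1.567, 0.699]
force: [-0.3, -0.5, 2.7]
width: 25.3
t 14.95 p [ 580.379 -239.041  182.329] yaw 65.34198012552712 downerr [ 0.003  0.002 -1.   ] F [-0.315 -0.474  2.692] T [ 0.047  0.014 -0.019] w 25.293834680078007 q7 1.5972772096518257
rotvec tool [0.023 0.004 0.002]
shift tool [ 0.125  0.392 -1.015]
```

```bash
python3 -m handwheel '-1 0.2 0.5 -1.5 0 0.004 0.002;-1 0 0 0 0 0 0'
python3 go.py 579.6 -239.8 182.2 65; python3 -m handwheel '-1 0.1 0.2 -0.8 -0.04 0.002 0;-1 0.1 0.2 -0.4 -0.04 0 0'
python3 go.py 579.6 -239.8 182.2 71
```

```text
clock: 15.15
eef_pos: [580.0, -239.5, 182.4]
tool_rot: [-0.205, 1.57, 0.937]
force: [0.1, 0.2, 1.0]
width: 25.2
t 15.15 p [ 579.982 -239.508  182.368] yaw 65.40809035441569 downerr [ 0.001  0.001 -1.   ] F [0.127 0.16  1.024] T [-0.016 -0.023 -0.027] w 25.203733856484497 q7 1.5968997384508423
rotvec tool [0.007 0.001 0.   ]
shift tool [ 0.167  0.225 -0.425]
clock: 15.35
eef_pos: [578.6, -240.1, 181.4]
tool_rot: [2.247, 1.569, -2.813]
force: [1.6, 0.1, -1.0]
width: 25.4
t 15.35 p [ 578.63  -240.071  181.431] yaw 70.08998752455147 downerr [-0.002 -0.001 -1.   ] F [ 1.594  0.118 -0.989] T [ 0.045 -0.293  0.   ] w 25.380371874593454 q7 1.6612632127706364
rotvec tool [-0.016 -0.001 -0.001]
shift tool [-0.771 -0.819  0.584]
```

The push fell from about 3.5 N to 0 and the tool dropped 1 mm, so the blade is in the slot at blade yaw ≈ -20°. I'll recentre (Fx), seat it slightly deeper and then turn clockwise.

```bash
python3 -m handwheel '-1 0.8 -0.8 0.5 0 0 0;-1 0 0 0 0 0 0'
python3 go.py 579.4 -239.8 180 70; python3 -m handwheel '-1 1.0 -0.2 0.2 0.04 0 0;-1 0 0 0 0.05 0 0'
python3 go.py 579.4 -239.8 180 64
```

```text
clock: 15.55
eef_pos: [578.9, -239.9, 179.6]
tool_rot: [1.995, 1.567, -3.067]
force: [1.5, 0.3, -0.7]
width: 25.3
t 15.55 p [ 578.862 -239.89   179.604] yaw 69.99827221575289 downerr [-0.004 -0.    -1.   ] F [ 1.509  0.269 -0.666] T [-0.013 -0.25  -0.02 ] w 25.315669037100875 q7 1.6593143847623397
rotvec tool [-0.    -0.001 -0.003]
shift tool [-0.398 -0.473  0.268]
clock: 15.75
eef_pos: [579.0, -240.1, 178.1]
tool_rot: [2.124, 1.567, -3.032]
force: [0.3, -0.2, 0.3]
width: 25.8
t 15.75 p [ 578.951 -240.068  178.074] yaw 64.56078795344202 downerr [-0.004 -0.    -1.   ] F [ 0.309 -0.191  0.25 ] T [-0.046 -0.143 -0.009] w 25.757806564261042 q7 1.5844859948787853
rotvec tool [ 0.01  -0.002 -0.004]
shift tool [-1.928 -0.284  0.43 ]
```

```bash
python3 -m handwheel '-1 -0.3 -0.5 0.3 0.05 0 -0.003;-1 0 0 0 0.05 0 0'
python3 go.py 579.4 -239.8 179 58|head -1; python3 -m handwheel '-1 0 -0.3 0.2 0.05 0 0;-1 0 0 0 0.05 0 0'
python3 go.py 579.4 -239.8 179 52|head -1;  python3 -m handwheel '-1 0 -0.2 0.2 0.05 0 0;-1 0 0 0 0.05 0 0'
python3 go.py 579.4 -239.8 179 46
```

```text
clock: 15.95
eef_pos: [578.9, -240.0, 177.9]
tool_rot: [2.598, 1.567, -2.665]
force: [0.3, 0.2, 0.7]
width: 25.2
t 15.95 p [ 578.874 -240.006  177.888] yaw 58.47088718388071 downerr [-0.003 -0.002 -1.   ] F [0.348 0.218 0.681] T [-0.02  -0.097  0.068] w 25.194858894361776 q7 1.5002214595367196
clock: 16.15
eef_pos: [578.9, -240.0, 177.7]
tool_rot: [2.647, 1.566, -2.721]
force: [-0.2, 0.2, 0.9]
width: 25.3
t 16.15 p [ 578.903 -240.043  177.689] yaw 52.39843586328563 downerr [-0.004 -0.002 -1.   ] F [-0.171  0.209  0.934] T [ 0.039 -0.096  0.051] w 25.339603931536157 q7 1.4162595516940955
clock: 16.35
eef_pos: [578.9, -240.1, 177.6]
tool_rot: [2.748, 1.565, -2.727]
force: [0.1, 1.1, 0.5]
width: 25.5
t 16.35 p [ 578.901 -240.135  177.617] yaw 46.32486546395757 downerr [-0.005 -0.002 -1.   ] F [0.104 1.058 0.541] T [-0.01  -0.045  0.055] w 25.473946836612637 q7 1.3323245299615973
rotvec tool [ 0.006 -0.005 -0.002]
shift tool [-1.386 -0.126  0.58 ]
```

The torque plateau of about 0.055 N m matches the adjuster's friction, so it is turning. Continuing.

```bash
python3 -m handwheel '-1 -0.3 -0.2 0.3 0.05 -0.003 -0.002;-1 0 0 0 0.05 0 0'
python3 go.py 579.2 -239.9 179 58|head -1; python3 -m handwheel '-1 -0.2 -0.1 0.2 0.05 0 0;-1 0 0 0 0.05 0 0'
python3 go.py 579.2 -239.9 179 52|head -1;  python3 -m handwheel '-1 0 -0.1 0.2 0.05 0 0;-1 0 0 0 0.05 0 0'
python3 go.py 579.2 -239.9 179 28
```

```text
clock: 16.55
eef_pos: [578.6, -240.3, 177.8]
tool_rot: [3.001, 1.567, -2.58]
force: [0.7, 0.1, 0.3]
width: 25.2
t 16.55 p [ 578.637 -240.265  177.758] yaw 40.253158114194925 downerr [-0.003 -0.002 -1.   ] F [0.652 0.096 0.341] T [ 0.013 -0.068  0.072] w 25.15674185091971 q7 1.250460670966516
clock: 16.75
eef_pos: [578.6, -240.3, 177.8]
tool_rot: [3.066, 1.566, -2.62]
force: [-0.2, -0.5, -0.2]
width: 25.4
t 16.75 p [ 578.581 -240.27   177.849] yaw 34.18448483921965 downerr [-0.004 -0.002 -1.   ] F [-0.184 -0.45  -0.155] T [-0.039 -0.055  0.014] w 25.3563823417304 q7 1.166508127985957
clock: 16.95
eef_pos: [578.5, -240.3, 177.8]
tool_rot: [3.135, 1.565, -2.658]
force: [0.3, 0.4, 0.5]
width: 25.0
t 16.95 p [ 578.544 -240.281  177.761] yaw 28.11532893155865 downerr [-0.005 -0.003 -1.   ] F [0.252 0.408 0.475] T [-0.02  -0.036  0.048] w 24.992450680212958 q7 1.0826553248395703
rotvec tool [ 0.002 -0.006 -0.   ]
shift tool [-1.243  0.027  0.751]
```

```bash
python3 -m handwheel '-1 -0.1 0 0.3 0.05 -0.004 0;-1 0 0 0 0.05 0 0'
python3 go.py 579 -240 179 58|head -1; python3 -m handwheel '-1 -0.1 0 0.2 0.05 -0.002 0;-1 0 0 0 0.05 0 0'
python3 go.py 579 -240 179 52|head -1;  python3 -m handwheel '-1 0 0 0.2 0.05 0 0;-1 0 0 0 0 0 0'
python3 go.py 579 -240 179 12
```

```text
clock: 17.15
eef_pos: [578.2, -240.4, 177.7]
tool_rot: [-3.08, 1.568, -2.695]
force: [-0.0, 0.1, 0.2]
width: 25.7
t 17.15 p [ 578.199 -240.378  177.688] yaw 22.052243399457154 downerr [-0.003 -0.001 -1.   ] F [-0.021  0.054  0.237] T [-0.017 -0.029  0.029] w 25.679612772361338 q7 1.0018498216956335
clock: 17.35
eef_pos: [578.0, -240.5, 177.8]
tool_rot: [-2.901, 1.568, -2.622]
force: [-0.5, -0.1, 0.2]
width: 25.1
t 17.35 p [ 577.971 -240.524  177.752] yaw 15.978923683163568 downerr [-0.002 -0.001 -1.   ] F [-0.466 -0.069  0.187] T [-0.013 -0.08   0.06 ] w 25.073710789761257 q7 0.919425208632137
clock: 17.55
eef_pos: [578.0, -240.5, 177.7]
tool_rot: [-2.833, 1.568, -2.608]
force: [-0.4, -0.6, 1.2]
width: 25.7
t 17.55 p [ 578.002 -240.475  177.676] yaw 12.89838761916997 downerr [-0.003 -0.002 -1.   ] F [-0.426 -0.646  1.166] T [-0.007 -0.075  0.058] w 25.731952568965408 q7 0.8764906063600153
rotvec tool [ 0.016 -0.003  0.001]
shift tool [-1.328  0.239  1.075]
```

```bash
python3 -m handwheel '-1 -0.2 0.1 0.5 0.05 -0.002 0;-1 0 0 0 0 0 0' >/dev/null
python3 go.py 579 -240 179 58|head -1; python3 -m handwheel '-1 0 0 0.2 0.05 0 0;-1 0 0 0 0 0 0'>/dev/null
python3 go.py 579 -240 179 52|head -1;  python3 -m handwheel '-1 0 0 0.2 0.05 0 0;-1 0 0 0 0 0 0'>/dev/null
python3 go.py 579 -240 179 52|head -1;  python3 -m handwheel '-1 0 0 0.2 0.05 0 0;-1 0 0 0 0 0 0'>/dev/null
python3 go.py 579 -240 179 2
```

```text
t 17.75 p [ 577.925 -240.378  177.73 ] yaw 10.04865396211792 downerr [-0.002 -0.002 -1.   ] F [ 0.828 -0.007 -0.007] T [-0.071 -0.056  0.014] w 25.60298420864179 q7 0.8375645502575632
t 17.95 p [ 577.922 -240.418  177.704] yaw 7.291000909337379 downerr [-0.003 -0.002 -1.   ] F [ 0.192 -0.794  0.378] T [0.004 0.025 0.111] w 25.425571026748965 q7 0.7993816976103153
t 18.15 p [ 577.893 -240.369  177.659] yaw 4.6083905868016615 downerr [-0.003 -0.002 -1.   ] F [ 0.034 -0.386  0.931] T [-0.031 -0.016  0.107] w 25.28585053751409 q7 0.7622079810705858
t 18.35 p [ 577.883 -240.398  177.668] yaw 1.9755253171553133 downerr [-0.004 -0.002 -1.   ] F [0.052 0.272 0.208] T [-0.055  0.006  0.128] w 25.52800082683942 q7 0.7257633199971234
rotvec tool [-0.    -0.004  0.001]
shift tool [-1.337  0.358  1.126]
```

```bash
for i in 1 2 3; do python3 -m handwheel '-1 0 0 0 0 0 0'>/dev/null; python3 go.py 579 -240 179 2|head -1|grep -o "yaw.*q7"; done; python3 -m handwheel '-1 0 0 0.2 0.06 0 0;-1 0 0 0 0 0 0'>/dev/null; for i in 1 2 3; do python3 -m handwheel '-1 0 0 0 0 0 0'>/dev/null; python3 go.py 579 -240 179 2|head -1|grep -o "yaw.*q7"; done
```

```text
yaw 2.1197584735285533 downerr [-0.004 -0.002 -1.   ] F [-0.581 -0.251  0.316] T [0.001 0.061 0.085] w 25.54171466359432 q7
yaw 2.221951013029489 downerr [-0.003 -0.002 -1.   ] F [-0.581 -0.515  1.215] T [-0.003  0.062  0.166] w 25.603677041736134 q7
yaw 2.2836316006886035 downerr [-0.004 -0.001 -1.   ] F [-0.267 -0.38   0.666] T [0.003 0.11  0.136] w 25.71275125278834 q7
yaw -1.0594177286465993 downerr [-0.004 -0.001 -1.   ] F [-0.113 -0.908 -0.105] T [0.035 0.076 0.15 ] w 25.40973123163242 q7
yaw -0.9859259484419024 downerr [-0.004 -0.001 -1.   ] F [-0.408 -0.69   0.387] T [-0.013  0.036  0.101] w 25.351817576363672 q7
yaw -0.9421306386949854 downerr [-0.004 -0.001 -1.   ] F [-0.524 -0.013  0.769] T [-0.003  0.085  0.106] w 25.376392005561613 q7
```

```bash
for k in 1 2; do :; done; python3 -m handwheel '-1 0 0 0 0.06 0 0;-1 0 0 0 0 0 0'>/dev/null; for i in 1 2 3 4; do python3 -m handwheel '-1 0 0 0 0 0 0'>/dev/null; python3 go.py 579 -240 179 2|head -1|grep -o "yaw.*w"; done; python3 -m handwheel '-1 0 0 0 0.06 0 0;-1 0 0 0 0 0 0'>/dev/null; for i in 1 2 3 4; do python3 -m handwheel '-1 0 0 0 0 0 0'>/dev/null; python3 go.py 579 -240 179 2|head -1|grep -o "yaw.*w"; done
```

```text
yaw -4.307484862645413 downerr [-0.004 -0.001 -1.   ] F [0.169 0.349 0.499] T [-0.088  0.113  0.215] w
yaw -4.2404804661806486 downerr [-0.004 -0.001 -1.   ] F [-0.405 -0.852 -1.078] T [-0.037  0.107  0.137] w
yaw -4.195346099210838 downerr [-0.004 -0.001 -1.   ] F [-0.309 -0.066  0.049] T [-0.057  0.059  0.111] w
yaw -4.1722986332219465 downerr [-0.004 -0.001 -1.   ] F [0.029 0.092 0.381] T [-0.004  0.074  0.208] w
yaw -7.573994614159362 downerr [-0.004 -0.001 -1.   ] F [-0.209 -0.396  0.329] T [-0.098  0.108  0.188] w
yaw -7.512674212654683 downerr [-0.004 -0.001 -1.   ] F [-0.92  -0.293  1.021] T [0.001 0.12  0.202] w
yaw -7.4731897571228245 downerr [-0.004 -0.001 -1.   ] F [-0.123  0.167  0.139] T [0.003 0.05  0.202] w
yaw -7.447018161117413 downerr [-0.004 -0.001 -1.   ] F [-0.155  0.595  0.533] T [-0.081  0.125  0.149] w
```

The average torque rose steadily from the 0.055 plateau to about 0.19 N m over the last 0.25 rad, which is the twist spring winding against the firm stop. I'll stop there, unwind the twist to zero torque and lift out.

```bash
python3 -m handwheel '-1 0 0 0 -0.1 0 0;-1 0 0 0 -0.1 0 0;-1 0 0 0 -0.1 0 0;-1 0 0 0 0 0 0'; for i in 1 2 3; do python3 -m handwheel '-1 0 0 0 0 0 0'>/dev/null; python3 go.py 579 -240 179 10|head -1|grep -o "p.*w"; done
```

```text
clock: 20.75
eef_pos: [578.0, -240.4, 177.8]
tool_rot: [-2.992, 1.567, -2.811]
force: [-1.0, -0.8, 0.4]
width: 25.5
p [ 577.963 -240.531  177.827] yaw 10.203941202910942 downerr [-0.003 -0.001 -1.   ] F [-0.846  0.22  -0.131] T [0.006 0.022 0.033] w
p [ 577.975 -240.494  177.806] yaw 10.095430458464167 downerr [-0.003 -0.001 -1.   ] F [-0.399 -0.52  -0.059] T [0.006 0.08  0.101] w
p [ 578.004 -240.493  177.816] yaw 10.027810084873229 downerr [-0.003 -0.001 -1.   ] F [-0.444  0.127  0.605] T [ 0.011  0.052 -0.003] w
```

```bash
python3 -m handwheel '-1 0 0 0 -0.05 0 0;-1 -3 0 0 0 0 0;-1 -5 0 0 0 0 0;-1 -8 0 0 0 0 0;-1 -12 0 0 0 0 0;-1 -20 0 0 0 0 0;-1 -30 0 0 0 0 0;-1 -20 0 0 0 0 0;-1 0 0 0 0 0 0'; python3 go.py 521 287 283 60;python3 - <<'E'
from h import *
crop(get_image('side'),340,180,420,325,5,'pics/s4.png')
E
```

```text
clock: 21.95
eef_pos: [578.2, -239.8, 282.9]
tool_rot: [-3.09, 1.567, -2.871]
force: [0.6, 0.4, -0.4]
width: 25.4
t 21.95 p [ 578.165 -239.842  282.932] yaw 12.534811494936474 downerr [-0.003 -0.001 -1.   ] F [ 0.595  0.365 -0.361] T [-0.038 -0.043  0.   ] w 25.384439022245218 q7 0.8193325884012348
rotvec tool [-0.828 -0.003 -0.001]
shift tool [ -0.362 526.691  58.539]
```

View pics/s4.png

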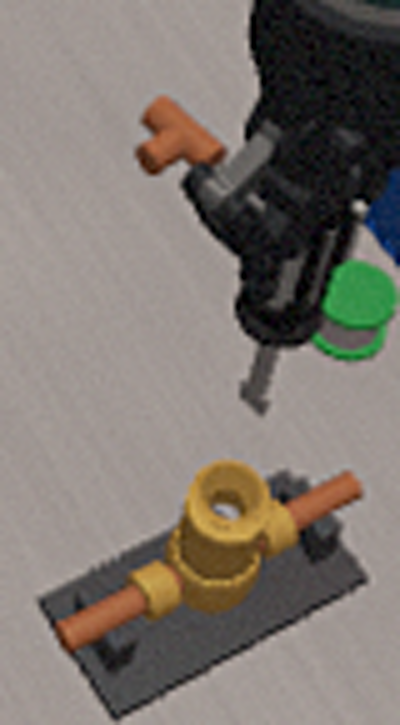

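The blade is clear of the valve (tip at crop (252,405)). I'll raise a little more, rotate back to the grasp yaw and travel to the rack.

```bash
python3 -m handwheel '-1 -15 0 0 -0.14 0 0;-1 -15 0 0 -0.14 0 0;-1 -10 0 0 -0.14 0 0;-1 0 0 0 -0.14 0 0;-1 0 0 0 -0.14 0 0;-1 0 0 0 -0.13 0 0;-1 0 0 0 0 0 0'; python3 go.py 545 270 315 60
```

```text
clock: 22.7
eef_pos: [573.1, -235.5, 315.0]
tool_rot: [1.701, 1.55, 2.782]
force: [0.0, 0.1, -1.5]
width: 24.9
t 22.7 p [ 573.143 -235.525  315.044] yaw 61.929773933790635 downerr [-0.02   0.007 -1.   ] F [ 0.038  0.111 -1.475] T [-0.055 -0.05   0.023] w 24.88857561546734 q7 1.5433667937346203
rotvec tool [ 0.034 -0.003 -0.021]
shift tool [  4.359 262.676 432.816]
```

```bash
python3 -m handwheel '-1 0 15 25 0.034 -0.003 -0.021;-1 0 25 41 0 0 0;-1 0 25 41 0 0 0;-1 0 25 41 0 0 0;-1 0 25 41 0 0 0;-1 0 25 41 0 0 0;-1 0 25 41 0 0 0;-1 0 25 41 0 0 0;-1 0 25 41 0 0 0;-1 0 25 41 0 0 0'; python3 go.py 521 287 290 60
```

```text
clock: 23.7
eef_pos: [567.6, 231.3, 304.5]
tool_rot: [2.587, 1.555, -2.708]
force: [0.9, 0.2, -1.1]
width: 25.3
t 23.7 p [567.614 231.267 304.451] yaw 56.61359910180639 downerr [-0.015 -0.007 -1.   ] F [ 0.868  0.245 -1.086] T [ 0.069 -0.134 -0.026] w 25.27421091893897 q7 0.6601731452444394
rotvec tool [-0.059 -0.014 -0.009]
shift tool [14.756 69.466 21.083]
```

```bash
python3 -m handwheel '-1 0 20 2 -0.05 -0.014 -0.009;-1 0 20 2 0 0 0;-1 0 10 0 0 0 0;-1 0 0 0 0 0 0;-1 0 0 0 0 0 0'; python3 go.py 521.5 287 290 60
```

```text
clock: 24.2
eef_pos: [521.6, 272.2, 299.4]
tool_rot: [1.9, 1.564, 2.941]
force: [-0.1, 0.2, -1.7]
width: 25.4
t 24.2 p [521.571 272.197 299.385] yaw 59.64352150603048 downerr [-0.007  0.001 -1.   ] F [-0.133  0.206 -1.703] T [ 0.018 -0.057  0.027] w 25.371714822537385 q7 0.6125279179953161
rotvec tool [-0.006 -0.002 -0.007]
shift tool [ 9.407  7.478 12.759]
```

```bash
python3 -m handwheel '-1 8 7.5 13 -0.006 -0.002 -0.007;-1 15 0 0 0 0 0;-1 15 0 0 0 0 0;-1 15 0 0 0 0 0;-1 8 0 0 0 0 0;-1 0 0 0 0 0 0'; python3 go.py 521.5 287.3 217 60
```

```text
clock: 24.8
eef_pos: [526.9, 286.5, 234.4]
tool_rot: [-1.137, 1.565, -0.1]
force: [-0.6, -0.3, 0.2]
width: 25.4
t 24.8 p [526.914 286.481 234.402] yaw 59.366832365290826 downerr [ 0.005 -0.001 -1.   ] F [-0.577 -0.282  0.161] T [-0.026  0.061 -0.011] w 25.42861760524264 q7 0.5980390970038051
rotvec tool [-0.011  0.002  0.005]
shift tool [17.373  5.16  -2.093]
```

```bash
python3 -m handwheel '-1 3 5.2 -2 -0.011 0.002 0.005;-1 8 0 0 0 0 0;-1 0 0 0 0 0 0;-1 0 0 0 0 0 0'; python3 go.py 521.5 287.3 217 60;python3 - <<'E'
from h import *
crop(get_image('side'),240,60,320,200,5,'pics/s5.png')
p=ctrl.read_state()['eef_pos'];print(cp(0,0,240,60,5),proj('side',[p[0],p[1],p[2]-109]),proj('side',[p[0],p[1],95]),plane)
E
```

```text
clock: 25.2
eef_pos: [522.4, 287.9, 223.7]
tool_rot: [-0.369, 1.568, 0.678]
force: [-0.8, 0.4, -1.3]
width: 25.1
t 25.2 p [522.376 287.882 223.669] yaw 59.98301893382135 downerr [ 0.002  0.002 -1.   ] F [-0.807  0.416 -1.266] T [-0.025  0.003  0.048] w 25.126610547426736 q7 0.6069385884058454
rotvec tool [-0.     0.002  0.001]
shift tool [ 6.666  0.474 -0.959]
(239.6, 59.6) (np.float64(276.2678730119208), np.float64(141.33224453608142)) (np.float64(276.7441083482472), np.float64(146.30377278323573)) <function plane at 0x7fb13cefcd60>
```

View pics/s5.png

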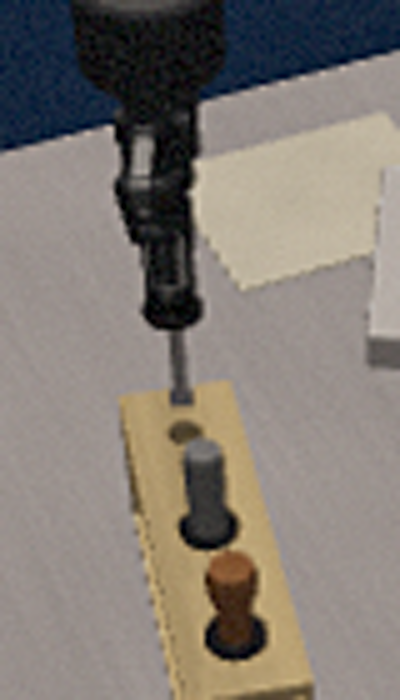

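The hole centre is at crop (185,433), pixel (276.6,146.2), and the axis projects to (276.7,146.3), so they line up. Lowering.

```bash
python3 -m handwheel '-1 10 0 -0.3 0 0.002 0;-1 8 0 0 0 0 0;-1 0 0 0 0 0 0'; python3 go.py 522 287.6 217 60; python3 -m handwheel '-1 8 0 0 0 0 0;-1 4 0 0 0 0 0;-1 0 0 0 0 0 0';python3 go.py 522 287.6 134 60
```

```text
clock: 25.55
eef_pos: [522.6, 287.7, 204.8]
tool_rot: [-0.858, 1.569, 0.188]
force: [0.5, -0.8, -1.5]
width: 25.3
t 25.55 p [522.574 287.7   204.837] yaw 59.97335522902572 downerr [ 0.002  0.    -1.   ] F [ 0.498 -0.835 -1.459] T [-0.012  0.043  0.001] w 25.319864914491262 q7 0.6103783745513793
rotvec tool [-0.     0.001  0.002]
shift tool [-12.164   0.427  -0.356]
clock: 25.85
eef_pos: [522.5, 287.6, 191.3]
tool_rot: [-1.039, 1.569, 0.008]
force: [-0.1, -0.4, -0.8]
width: 25.3
t 25.85 p [522.463 287.626 191.284] yaw 59.97518134039675 downerr [ 0.002  0.    -1.   ] F [-0.076 -0.385 -0.847] T [ 0.018  0.014 -0.028] w 25.349572518915465 q7 0.6135073423206151
rotvec tool [-0.     0.001  0.001]
shift tool [57.283  0.464 -0.298]
```

The blade is in the hole and touching nothing. Continuing down.

```bash
python3 -m handwheel '-1 12 0 0 0 0.001 0.001;-1 12 0 0 0 0 0;-1 12 0 0 0 0 0;-1 10 0 0 0 0 0;-1 0 0 0 0 0 0'; python3 go.py 522 287.4 134 60
```

```text
clock: 26.35
eef_pos: [522.2, 287.4, 140.6]
tool_rot: [2.933, 1.57, -2.304]
force: [0.3, -0.7, -1.5]
width: 25.1
t 26.35 p [522.152 287.449 140.603] yaw 59.97795291391657 downerr [-0.001 -0.001 -1.   ] F [ 0.258 -0.667 -1.477] T [-0.017 -0.043  0.009] w 25.088806499401553 q7 0.6255593900685814
rotvec tool [-0.    -0.001 -0.   ]
shift tool [ 6.604  0.105 -0.11 ]
```

```bash
python3 -m handwheel '-1 4 0 0 0 0 0;-1 0 0 0 0 0 0'; python3 go.py 522 287.4 134 60|head -1;python3 -m handwheel '-1 1.5 0 0 0 0 0;-1 0 0 0 0 0 0'; python3 go.py 522 287.4 134 60|head -1;python3 -m handwheel '-1 1 0 0 0 0 0;-1 0 0 0 0 0 0'; python3 go.py 522 287.4 134 60|head -1
```

```text
clock: 26.55
eef_pos: [522.1, 287.4, 135.8]
tool_rot: [2.858, 1.569, -2.378]
force: [-0.1, -0.8, -1.8]
width: 25.6
t 26.55 p [522.125 287.385 135.838] yaw 59.97028577004732 downerr [-0.001 -0.001 -1.   ] F [-0.144 -0.811 -1.798] T [-0.023  0.004 -0.04 ] w 25.577370083763896 q7 0.6265722823668001
clock: 26.75
eef_pos: [522.6, 287.6, 134.8]
tool_rot: [-2.888, 1.57, -1.841]
force: [0.3, 0.4, -1.0]
width: 25.5
t 26.75 p [522.588 287.625 134.816] yaw 59.97139643608992 downerr [-0.    -0.001 -1.   ] F [ 0.311  0.351 -1.012] T [-0.021 -0.032 -0.028] w 25.46875223503723 q7 0.6269517225355747
clock: 26.95
eef_pos: [523.0, 287.8, 134.4]
tool_rot: [-0.954, 1.57, 0.092]
force: [0.5, -1.0, -1.0]
width: 25.2
t 26.95 p [523.012 287.819 134.387] yaw 59.97021986567714 downerr [ 0.001  0.    -1.   ] F [ 0.531 -0.972 -1.   ] T [ 0.013 -0.01   0.031] w 25.19699611146935 q7 0.6272110198640192
```

```bash
for i in 1; do python3 -m handwheel '-1 0.7 0 0 0 0 0;-1 0 0 0 0 0 0'>/dev/null; python3 go.py 522 287.4 134 60|head -1; python3 -m handwheel '-1 0.7 0 0 0 0 0;-1 0 0 0 0 0 0'>/dev/null; python3 go.py 522 287.4 134 60|head -1; python3 -m handwheel '-1 0.7 0 0 0 0 0;-1 0 0 0 0 0 0'>/dev/null; python3 go.py 522 287.4 134 60|head -1;done
```

```text
t 27.15 p [523.199 287.959 134.003] yaw 59.97103160541425 downerr [ 0.002  0.001 -1.   ] F [-0.311 -0.183 -1.502] T [-0.055  0.046 -0.064] w 25.284651221167902 q7 0.6273347975706908
t 27.35 p [523.425 288.096 133.873] yaw 59.972002123803904 downerr [ 0.002  0.001 -1.   ] F [-0.472  1.144 -0.879] T [-0.015  0.014  0.004] w 25.38960924395713 q7 0.6274408392499885
t 27.55 p [523.57  288.165 133.828] yaw 59.96965894634176 downerr [ 0.003  0.001 -1.   ] F [ 0.001  0.071 -1.389] T [ 0.002 -0.002 -0.066] w 25.259645054492278 q7 0.6276018518068467
```

```bash
python3 -m handwheel '-1 2 0.8 -0.6 0 0.001 0.002;-1 0 0 0 0 0 0';python3 go.py 522 287.4 134 60|head -1; python3 -m handwheel '-1 1.5 0 0 0 0 0;-1 0 0 0 0 0 0';python3 go.py 522 287.4 134 60|head -1
```

```text
clock: 27.75
eef_pos: [524.0, 288.3, 134.2]
tool_rot: [-0.338, 1.566, 0.708]
force: [0.4, -0.3, -1.9]
width: 25.5
t 27.75 p [524.006 288.312 134.202] yaw 59.95987896820003 downerr [ 0.003  0.003 -1.   ] F [ 0.45  -0.263 -1.909] T [-0.033  0.044 -0.033] w 25.539196927557143 q7 0.628637420805779
clock: 27.95
eef_pos: [524.3, 288.5, 133.8]
tool_rot: [-0.335, 1.565, 0.711]
force: [-0.5, -0.2, -2.3]
width: 25.6
t 27.95 p [524.323 288.491 133.834] yaw 59.9566923452246 downerr [ 0.004  0.004 -1.   ] F [-0.534 -0.17  -2.289] T [-0.007  0.04   0.012] w 25.563391349137945 q7 0.6289350019157951
```

Run:
```python
from h import *
crop(get_image('side'),240,90,320,200,5,'pics/s6.png')
```

```text
(no output)
```

View pics/s6.png

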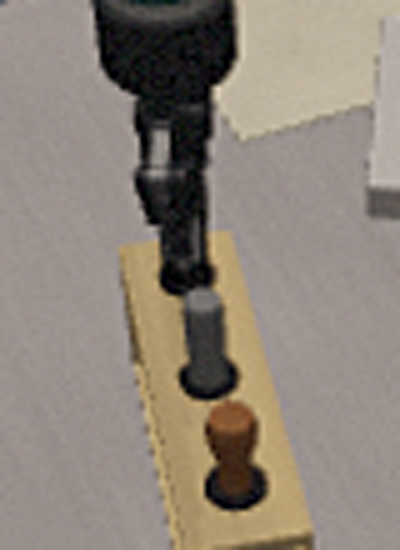

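Run:
```python
from h import *
s=ctrl.read_state();print(s['qpos'].round(3),s['tau'].round(2))
```

```text
[-0.638  0.687  0.142  1.771 -0.144  0.687  0.629] [ 7.000e-02 -5.226e+01  2.640e+00 -1.426e+01 -5.000e-02 -3.900e-01
  0.000e+00]
```

Run:
```python
from h import *
cv2.imwrite('pics/s7.png',get_image('side'));cv2.imwrite('pics/t7.png',get_image('top'))
```

```text
(no output)
```

View pics/s7.png

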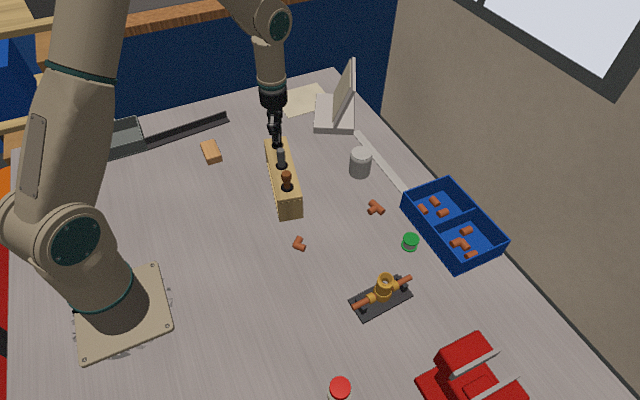

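View pics/t7.png

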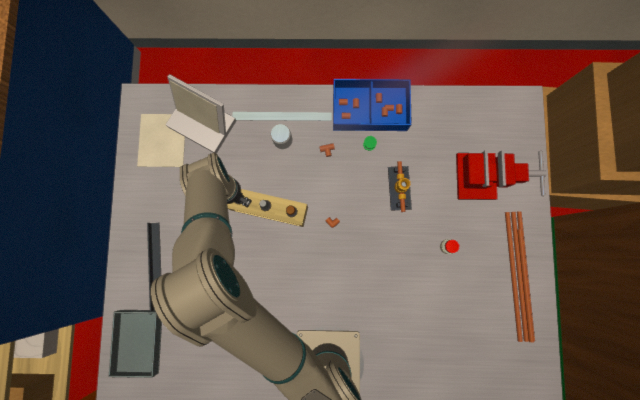

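No link is touching anything, so small commands seem to be lost to stiction. I'll use a slightly larger step.

```bash
python3 go.py 522.2 287.2 132 60|tail -2; python3 -m handwheel '-1 3 1.5 -2.5 0 0.005 0.002;-1 0 0 0 0 0 0;-1 0 0 0 0 0 0';python3 go.py 522.2 287.2 132 60
```

```text
rotvec tool [-0.001  0.005  0.002]
shift tool [ 1.753  1.263 -2.212]
clock: 28.4
eef_pos: [525.1, 289.1, 134.2]
tool_rot: [-0.464, 1.562, 0.582]
force: [0.2, 0.1, -1.0]
width: 25.3
t 28.4 p [525.124 289.062 134.231] yaw 59.959128860671086 downerr [ 0.007  0.005 -1.   ] F [ 0.209  0.053 -1.03 ] T [-0.015  0.035 -0.026] w 25.301010898839312 q7 0.628446959613386
rotvec tool [-0.001  0.008  0.004]
shift tool [ 2.201  1.607 -3.093]
```

```bash
q(){ python3 - <<'E'
from h import *
np.set_printoptions(precision=4,suppress=True)
s=ctrl.read_state();print(s['eef_pos'],s['qpos'],s['tau'],s['force'])
E
}; q; python3 -m handwheel '-1 0 0 0 0 0 0'>/dev/null; q; python3 -m handwheel '-1 -2 0 0 0 0 0;-1 0 0 0 0 0 0'>/dev/null; q;  python3 -m handwheel '-1 0 1.4 -2.5 0 0.008 0.004;-1 0 0 0 0 0 0'>/dev/null; q
```

```text
[525.1237 289.0621 134.2312] [-0.639   0.6866  0.1423  1.7716 -0.1434  0.6846  0.6284] [  0.011  -55.476    2.885  -15.1472   0.0036  -0.0399  -0.0004] [ 0.2093  0.053  -1.0303]
[524.9394 288.9665 133.8069] [-0.639   0.6872  0.1423  1.7719 -0.1434  0.6843  0.6285] [ -0.0684 -52.5383   2.5917 -14.3078  -0.0491  -0.3236  -0.0005] [-0.5421 -0.6318  3.7204]
[524.2001 288.6086 134.7201] [-0.6395  0.6859  0.1428  1.7715 -0.1429  0.6883  0.628 ] [ -0.0205 -54.9804   2.8356 -14.9058   0.0062   0.0136  -0.0028] [ 0.8647  0.2615 -1.3529]
[520.9114 286.7292 133.9055] [-0.6405  0.6873  0.1438  1.7717 -0.1416  0.6982  0.627 ] [  0.009  -54.9467   2.8774 -14.8792   0.0178   0.0802  -0.006 ] [ 1.0467 -0.3136 -1.3133]
```

The last row showed +3.7 N at z = 133.8, so the collar is already seated on the rack and bouncing lightly. The height also matches the grasp height, 133.9. I'll check the tilt and open.

```bash
python3 go.py 522 287.3 134 60; python3 -m handwheel '-1 0 0.6 1 0 0 0;-1 0 0 0 0 0 0'; python3 go.py 522 287.3 134 60
```

```text
t 28.9 p [520.911 286.729 133.906] yaw 59.97107402163483 downerr [-0.005 -0.003 -1.   ] F [ 1.047 -0.314 -1.313] T [ 0.014 -0.057 -0.004] w 25.778012602379043 q7 0.626966073768207
rotvec tool [-0.001 -0.005 -0.003]
shift tool [-0.101 -0.657  1.039]
clock: 29.1
eef_pos: [521.0, 287.4, 133.9]
tool_rot: [2.75, 1.565, -2.487]
force: [-0.4, 0.5, 0.1]
width: 25.3
t 29.1 p [520.967 287.411 133.864] yaw 59.944863113405454 downerr [-0.005 -0.004 -1.   ] F [-0.43   0.548  0.15 ] T [0.074 0.012 0.008] w 25.29428836186591 q7 0.6251432567061176
rotvec tool [-0.001 -0.006 -0.002]
shift tool [-0.141 -0.949  0.421]
```

```bash
python3 -m handwheel '1 0 0 0 0 -0.005 -0.002;1 0 0 0 0 0 0;1 0 0 0 0 0 0;1 0 0 0 0 0 0;1 0 0 0 0 0 0;1 0 0 0 0 0 0'; python3 go.py 522 287.3 134 60
```

```text
clock: 29.7
eef_pos: [521.3, 288.2, 134.3]
tool_rot: [-0.106, 1.569, 0.941]
force: [-0.1, 0.2, -0.7]
width: 85.6
t 29.7 p [521.334 288.22  134.305] yaw 59.96707221532226 downerr [ 0.001  0.001 -1.   ] F [-0.101  0.203 -0.725] T [-0.061  0.017 -0.058] w 85.58219729754312 q7 0.6265621373877024
rotvec tool [-0.001  0.002  0.   ]
shift tool [ 0.305 -1.037 -0.463]
```

Now raise straight up, clear of the rack, and look.

```bash
python3 -m handwheel '1 -10 0 0 0 0 0;1 -20 0 0 0 0 0;1 -30 0 0 0 0 0;1 -30 0 0 0 0 0;1 -30 0 0 0 0 0;1 0 0 0 0 0 0'>/dev/null; python3 -m handwheel '1 0 40 0 0 0 0;1 0 40 0 0 0 0;1 0 40 0 0 0 0;1 0 40 0 0 0 0;1 0 0 0 0 0 0;1 0 0 0 0 0 0'
python3 - <<'E'
from h import *
s=get_image('side');t=get_image('top');cv2.imwrite('pics/s8f.png',s);cv2.imwrite('pics/t8f.png',t)
crop(s,240,90,320,200,5,'pics/s8.png');crop(t,215,175,320,235,7,'pics/t8.png')
E
```

```text
clock: 30.9
eef_pos: [379.3, 369.3, 262.7]
tool_rot: [-0.605, 1.566, 0.438]
force: [0.5, 0.2, 0.6]
width: 85.3
```

View pics/s8.png

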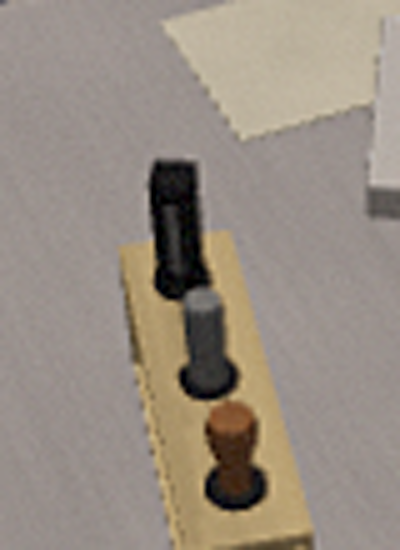

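View pics/t8.png

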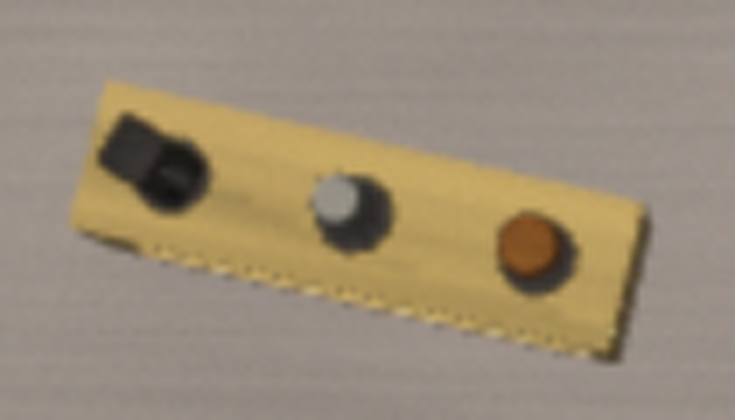

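View pics/t8f.png

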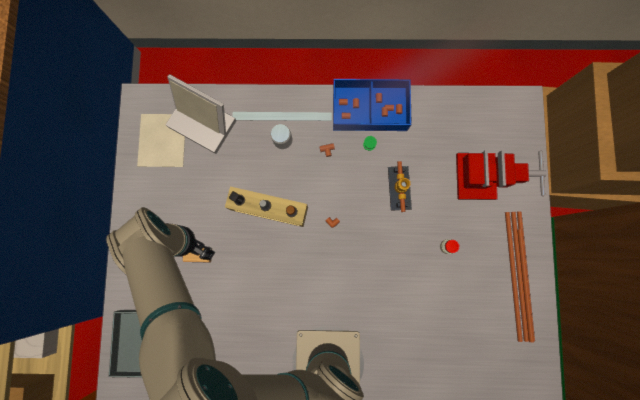

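The screwdriver is back in its hole, upright: its top-view handle is at crop (125,148), as at the start, and its neighbours are unmoved. Last check: has the slot's appearance changed?

Run:
```python
from h import *
np.set_printoptions(precision=0,suppress=True,linewidth=150)
a=np.load('topavg.npy');im=np.mean([get_image('top').astype(float) for _ in range(6)],0)
b=np.load('sideavg.npy');im2=np.mean([get_image('side').astype(float) for _ in range(6)],0)
print(im[181:187,401:408].mean(2));print((im-a)[181:187,401:408].mean(2));print((im2-b)[280:285,381:390].mean(2))
crop(np.uint8(im),393,174,413,194,25,'pics/t_slot2.png')
d=np.abs(im-a).max(2)>60; d[:, :230]=0; print('changed px right of 230:',np.argwhere(d)[:20].tolist())
```

```text
[[ 90.  83.  79.  78.  76.  82.  85.]
 [ 92. 117. 126. 119.  76.  72.  84.]
 [102. 146. 151. 144. 104.  70.  82.]
 [104. 147. 154. 149. 124.  76.  83.]
 [108. 126. 147. 149. 139.  87.  84.]
 [114. 108. 112. 119. 108.  88.  90.]]
[[  3.   1.   2.   9.   3.   2.   2.]
 [  2.   2.   8.  33.   9.   2.   3.]
 [  3.   4.   6.  21.   3.   1.   1.]
 [  2.   4.   7.  16. -11.  -3.   1.]
 [  3.   3.   6.  16.   3.   1.   2.]
 [  3.   3.   2.   5.   3.   1.   1.]]
[[  1.   2.   3.   0.   1.  -2.   4.   0.  -1.]
 [ -3. -20. -13.   1.  -2.  -4.  -3.  -2.   0.]
 [  2. -17. -59. -16.  36.  36.  42.  -1.  -1.]
 [  2.  -1. -14.  -6.  21.  48.  42.  -6.   1.]
 [  0.  -0.   1.  -0.   2.   9.   5.  -3.   0.]]
changed px right of 230: [[365, 230], [366, 230], [366, 231], [366, 322], [366, 323], [367, 230], [367, 231], [367, 232], [367, 233], [367, 321], [367, 322], [367, 323], [367, 324], [368, 230], [368, 231], [368, 232], [368, 233], [368, 234], [368, 322], [368, 323]]
```

View pics/t_slot2.png

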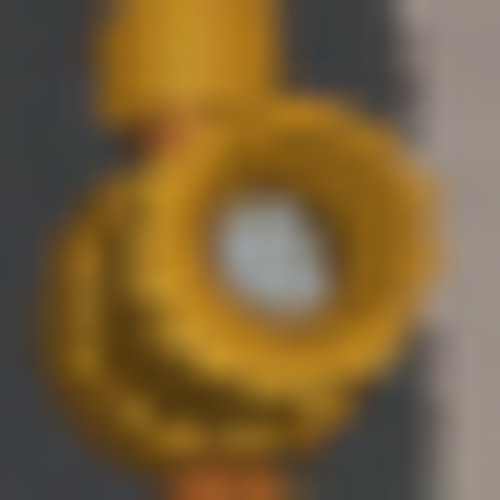

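```bash
python3 -c "
from cell import ctrl
print(ctrl.finish_job(), ctrl.read_state()['clock'])"
```

```text
the job is handed in; nothing more can be done
the job is handed in; nothing more can be done
```

I screwed the adjuster clockwise to its stop and put the screwdriver back upright in the hole it came from. The job was handed in at about 31.6 s of the 70 s allowed.

**Finding the slot:** I pressed with about 3–4 N. The first sweep across the whole slot range missed, because the blade was about 1 mm off the valve's axis. After recentring, the return sweep (anticlockwise) found the slot with the blade at about -20° (world yaw). The push fell to zero and the tool dropped about 1 mm.

**Turning to the stop:** The torque held at about 0.05 N m while the adjuster turned. It then rose to about 0.19 N m over the last 0.2–0.25 rad, which I took as the stop, and I went no further. The torque readings were noisy (about ±0.03 N m), so I relied on averages. I released the twist to about 0.04 N m before lifting out.

**Last checks:**
- **Screwdriver:** the cameras show it upright in its own hole. Its handle appears where it was at the start, and its neighbours look unmoved.
- **Slot:** it looks clearly turned compared with the first pictures, but the image is too coarse to measure the final angle.
- **Other things:** the coarse picture comparison listed only pixels at the robot arm. It printed only the first 20 changed pixels, and the block was partly hidden by the gripper, so it is not a full check.
- **Seating:** the arm's readings there were erratic. Small downward moves stopped at the original grasp height with almost no steady force, and I took the collar as seated on one +3.7 N reading and the matching height.

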